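# Sort the measured pieces back into their trays

### The job

Sort the four loose steel pieces in front of the trays into the three white trays: each goes into the tray that already holds its like, one piece to each empty bay (the two gauge blocks in either order). Set each piece down in the middle of its bay, flat on the tray floor and the same way up as it stands now, and leave the black loupe where it is.

Things in the scene. Friction and masses are not known exactly. Their poses are not given: they have to be found in the camera images.
- tall_gauge_c (a point): centre (10 mm above its underside) of a loose steel gauge block, the taller of the two: a slim bar 30 mm long along its y axis, 9 mm wide along its x axis, 20 mm high; grip it across the 9 mm
- low_gauge_c (a point): centre (6 mm above its underside) of the other loose steel gauge block, lower: 30 mm long along its y axis, 9 mm wide along its x axis, 12 mm high; grip it across the 9 mm
- test_block_c (a point): centre (5 mm above its underside) of a loose flat square steel hardness test block, 50 x 50 mm along its x and y axes and 10 mm thick
- turned_part_c (a point): centre (22 mm above its underside) of a loose turned steel part, round and stepped, 42 mm across its foot flange, 44 mm high, standing upright on the flange: flange 42 mm across and 12 mm high, above it a middle step 28 mm across up to 30 mm, then a spigot 18 mm across
- gauge_tray: white tray 155 (x) x 120 mm (y), fixed; walls 3 mm thick, 8 mm high from the bench, floor 3 mm. Origin: centre of underside; +x to the back, away from the robot, +y left. Back bay holds a fixed 20 mm high gauge block. Its empty front part (at -x) is halved by an 8 mm high, 3 mm thick rib along x into two bays, each 92 (x) x 55 mm (y), centres x = -29, y = +28.5 and -28.5 mm
- block_tray: white tray 155 (x) x 120 mm (y), fixed; walls 3 mm thick, 8 mm high from the bench, floor 3 mm. Origin: centre of underside; +x to the back, away from the robot, +y left. Back bay holds a fixed square test block, 10 mm thick. One empty front bay (at -x), 92 (x) x 114 mm (y), centre x = -29 mm, y = 0
- part_tray: white tray 155 (x) x 120 mm (y), fixed; walls 3 mm thick, 8 mm high from the bench, floor 3 mm. Origin: centre of underside; +x to the back, away from the robot, +y left. Back bay holds a fixed turned part, 44 mm high. One empty front bay (at -x), 92 (x) x 114 mm (y), centre x = -29 mm, y = 0
- loupe_c (a point): centre (23 mm above its underside) of a black eye loupe, round, 43 mm across, 46 mm high, that stands loose among the pieces; it is not to be moved
Things that resemble listed ones, but are neither listed nor needed, are in the scene too. Of the things shaped like the part that bears turned_part_c, the bare steel one is meant.

How it is judged:
By the outcome, as a careful person would: the job done as asked, in the order asked, and still so for the second after the job is handed in, with the robot touching nothing.
It also fails if it takes over 96 s, if anything falls off the work surface, if the arm or the gripper's body presses on something with over 40 N, if the wrist force passes 120 N, or if a joint passes its speed limit or range.

### The arm

A 6-joint arm with a two-finger parallel gripper is mounted at the origin on a cart in front of the work surface, level with it; the furniture and walls round the work are solid. World frame = base frame: x ahead of the robot, y to its left, z up, the work surface at z = 0. Lengths are in m, angles in rad, forces in N, time in s.
With the tool pointing down it reaches from about 0.225 to 0.875 m from the base axis. Payload 3.4 kg.
Tool frame: the origin (TCP) lies on the centre line of the jaws, within the pads' length; the fingertips stand 19 mm ahead of it and the grasp point (between the pads) is the TCP; z points along the fingers, y is the direction in which the jaws open and shut (so a half turn about z gives the same grasp; the last joint's range is limited). The gripper opens to 85 mm and grips with 20 to 120 N. Pads are 22 mm wide; open, the fingers measure 114 mm over their backs; the gripper's body (76 mm by 85 mm) begins 54 mm behind the grasp point. The pads swing forward as they close: fully open they stand 13 mm farther back than shut.
Start: joints at [1.177, 0.276, 1.505, -0, 1.361, -0.121], TCP at [0.155, 0.554, 0.219] pointing down, gripper open.
Joint ranges: [-2.89, 2.89], [-0.75, 2.08], [0.22, 2.7], [-1.18, 4.32], [0.11, 2.71], [-2.7, 2.7]. Speed limits (rad/s): [2.57, 2.57, 3.14, 3.14, 3.14, 3.14].

### API

Orientations are given as a unit quaternion [w, x, y, z].
In Python, from rig import monitor, eyes, manip, models gives the robot as it stands.
- The arm moves only by the tool send_rows, never from a script. Its argument "deltas" is a list of rows, each an object with "dp": the shift along the world's x, y, z each as a share of 0.12 m, from -1 to 1, a list of three; "rotation": the turn, a rotation vector about the world's x, y, z each as a share of 0.5 rad, from -1 to 1, a list of three. In form: [{"dp": [dx, dy, dz], "rotation": [rx, ry, rz]}, ...]. A call has 1 to 12 rows; each row is the pose to reach, as a shift and turn from the pose commanded when the call began; what a row does not reach only later rows make up. A row lasts 1/12 s, in which the tool goes at most 41.7 mm and 7.16 degrees, less where a joint would pass 70% of its speed; a pose out of reach is approached as far as the arm can. A call with a number of a shift or a turn outside -1 to 1 is refused whole. A call with a gripper value outside its range is refused whole. "fingers" is the closure, from -1 (fully open) to 1 (shut), set as the call begins (left out, the last holds). The fingers move at their own pace and stop on an object; "grip_force" is the grip in N (left out, the last holds). Time passes only in rows, so rows that repeat a pose let the fingers close. It gives the time, the measured TCP pose, the force and the opening at its end, in the units of the state.
- monitor.get_state(): the state, without advancing time (a new reading comes with each control period).
- eyes.get_image(name): name is "scene" or "top" or "wrist"; returns a dict with "color" (400x640x3 uint8, red, green, blue), "depth" (400x640 float32, m along the optical axis (not along the pixel's ray), 0 where there is no reading), "mtx" (3x3 intrinsics, pixels), "k1" (the pictures are not rectified: a ray, as slopes to the right and down, at radius r is drawn at 1 + k1 r^2 times it, then the intrinsics apply), "rvec" (rotation vector, rad) and "tvec" (3), from world to camera coordinates, as OpenCV has them. Camera axes: x right, y down, z forward; pixel columns grow to the right and rows downward; lengths in m; the calibration is good to about 2 mm. A picture is of the moment at which its call begins.
- manip.sign_off(): hands the job in, once; it reports no verdict.
Trained networks look in a picture, given as the dict that the camera call returned (one of the last four; its "shot" number tells which), for a name from the list of things; names that differ only in an ending like _2 or _b are one class to them, and where a whole thing is asked for, a point or a joint stands for the part that bears it (a point fixed in the world has none). Each returns a list of dicts, best first, with "score" (0 to 1); they miss things now and then, are a little off and sometimes report something else, mostly with a low value. They report only what shows in the picture. A call takes as long as a camera call. They do not tell look-alikes from the thing itself.
- models.find_in(name, picture): "box" ([left, top, right, bottom] in pixels, round what is visible of it).
The state is a dict: "clock": time; "qpos": joint angles; "qd": joint speeds; "effort": joint torques, N m; "position": TCP position; "ee_rot": TCP orientation; "contact_force": force on the tool from outside, world axes, zero at the start; "moment": the same for the moment, N m; "width": finger opening in m.
Only numpy, scipy, OpenCV 4.12 (cv2) and the standard library are available. Lean on these libraries where they do the work, as an engineer would, in place of code of your own. Each camera call takes 0.05 s, during which the arm holds its last target.

## Working session

There is one attempt and no reset: what is moved stays moved. The work goes in short steps, Python scripts to look and compute and a tool call to move; the robot and the scene stay as the last step left them, time stands still between calls to the robot, and variables do not carry over. Pictures are saved under pics/ and viewed, and the job is handed in when it is done.

Besides the shell and the picture viewer there is one more tool, called after "Call:" by a JSON object that holds its "method" and its "body", one argument or row to a line. send_rows: Moves the arm, as the interface text tells. Its arguments: {"type":"object","properties":{"deltas":{"type":"array","items":{"type":"object","properties":{"dp":{"type":"array","items":{"type":"number"}},"rotation":{"type":"array","items":{"type":"number"}}}}},"fingers":{"type":"number"},"grip_force":{"type":"number"}},"required":["deltas"]}

```bash
ls; mkdir -p pics; cat > h.py <<'E'
import numpy as np, cv2
from rig import monitor, eyes, manip, models
def save(im,name): cv2.imwrite('pics/'+name+'.png',cv2.cvtColor(im['color'],cv2.COLOR_RGB2BGR))
def cloud(im):
    K=im['mtx'];k1=im['k1'];d=im['depth'].astype(float)
    h,w=d.shape;u,v=np.meshgrid(np.arange(w),np.arange(h))
    p=cv2.undistortPoints(np.stack([u,v],-1).reshape(-1,1,2).astype(np.float64),np.array(K,float),np.array([float(k1),0,0,0])).reshape(h,w,2)
    c=np.dstack([p*d[...,None],d])
    R,_=cv2.Rodrigues(np.array(im['rvec'],float));t=np.array(im['tvec'],float).ravel()
    P=(c-t)@R
    P[d==0]=np.nan
    return P
E
python3 - <<'E'
from h import *
s=monitor.get_state();print(s)
for n in ['scene','top','wrist']:
    im=eyes.get_image(n);save(im,n+'0');print(n,im['mtx'],im['k1'],im['rvec'],im['tvec'])
    if n!='wrist':
        for q in ['tall_gauge_c','low_gauge_c','test_block_c','turned_part_c','gauge_tray','block_tray','part_tray','loupe_c']:
            print(q,[(np.round(r['box']).tolist(),round(r['score'],2)) for r in models.find_in(q,im)])
E
```

```text
pics
{'clock': 0.0, 'qpos': array([ 1.17701186e+00,  2.76605205e-01,  1.50615881e+00,  1.80155049e-05,
        1.36068603e+00, -1.21011618e-01]), 'qd': array([-2.17873917e-03, -1.93643364e-03, -2.91935490e-05, -2.15096275e-03,
        1.98668941e-03, -5.19923666e-04]), 'effort': array([ 1.45660975e-03, -4.16768253e+01, -2.45806324e+01,  3.17537160e-04,
        1.07438728e-02,  6.58939143e-06]), 'position': array([0.15469626, 0.55322066, 0.21812368]), 'ee_rot': array([-2.44931303e-04,  1.35965801e-01,  9.90713096e-01, -8.95858145e-04]), 'contact_force': array([-0.27904467,  1.1200136 , -0.38301098]), 'moment': array([ 0.00583849,  0.05765118, -0.03057416]), 'width': 0.08522076595491604}
scene [[378.82152004   0.         320.33655087]
 [  0.         378.82152004 194.66732934]
 [  0.           0.           1.        ]] -0.05523714433223432 [ 0.68280959 -2.37405093  1.42597413] [0.59141721 0.12552942 0.85686406]
tall_gauge_c []
low_gauge_c []
test_block_c [([378.0, 156.0, 397.0, 168.0], 0.66)]
turned_part_c [([186.0, 276.0, 204.0, 300.0], 0.81), ([349.0, 198.0, 368.0, 221.0], 0.74)]
gaug
[... 427 characters left out ...]
c [([311.0, 164.0, 366.0, 225.0], 0.52), ([405.0, 226.0, 413.0, 239.0], 0.51), ([444.0, 216.0, 466.0, 237.0], 0.43)]
low_gauge_c []
test_block_c [([445.0, 214.0, 468.0, 237.0], 0.54)]
turned_part_c [([179.0, 176.0, 195.0, 188.0], 0.72), ([320.0, 233.0, 335.0, 250.0], 0.67)]
gauge_tray [([248.0, 168.0, 309.0, 232.0], 0.8)]
block_tray [([367.0, 153.0, 428.0, 213.0], 0.74)]
part_tray [([367.0, 153.0, 425.0, 210.0], 0.31)]
loupe_c [([269.0, 242.0, 286.0, 260.0], 0.43)]
wrist [[307.66165505   0.         318.33991107]
 [  0.         307.66165505 199.72033896]
 [  0.           0.           1.        ]] -0.051907737486566206 [-2.29190436 -1.73976367 -0.27609805] [-0.57422542 -0.04108642  0.3809778 ]
```

```bash
python3 - <<'E'
import cv2
a=cv2.imread('pics/top0.png');cv2.imwrite('pics/top0z.png',cv2.resize(a[120:300,160:480],(800,450),interpolation=cv2.INTER_CUBIC))
E
```

```text
(no output)
```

View pics/top0.png

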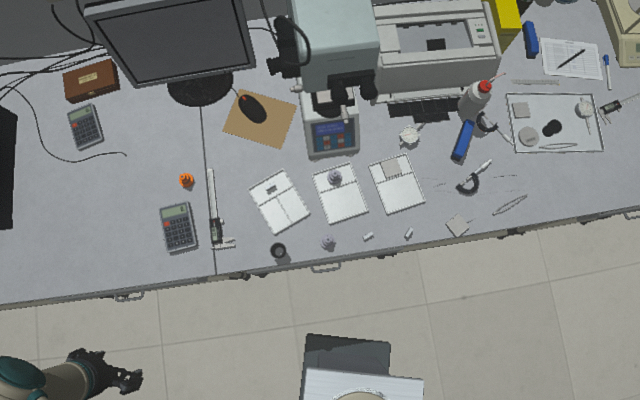

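View pics/scene0.png

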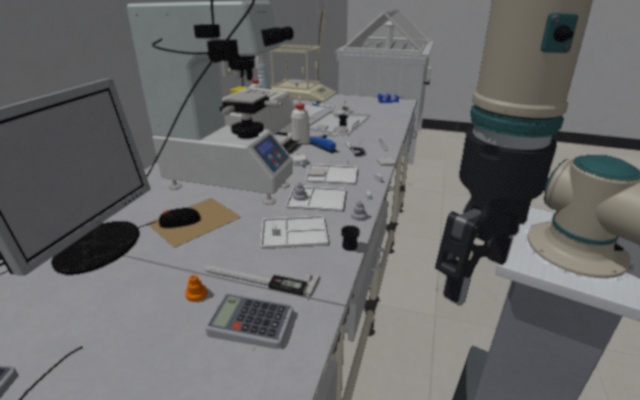

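View pics/wrist0.png

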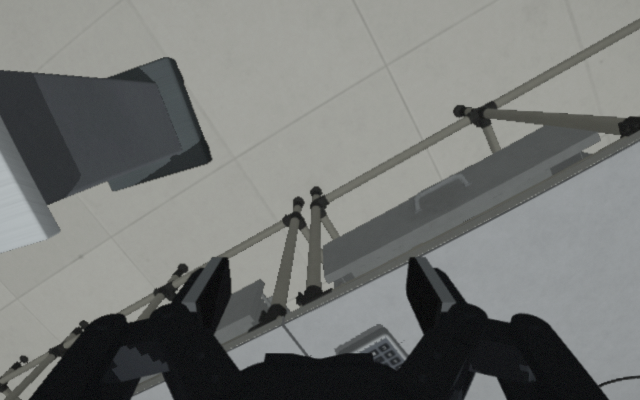

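View pics/top0z.png

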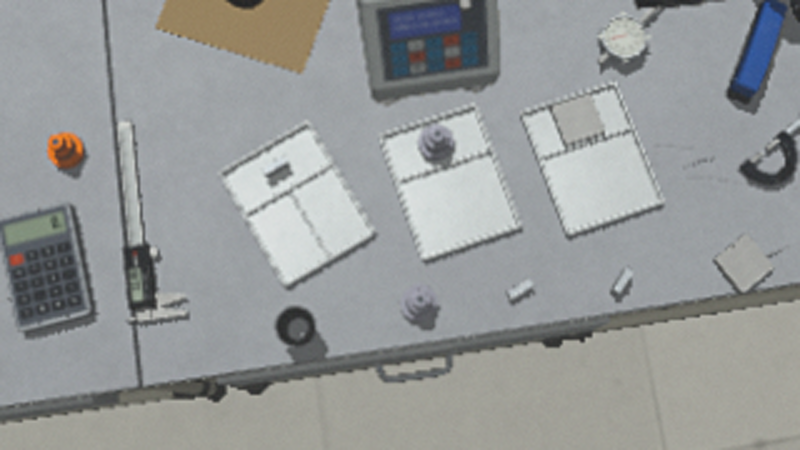

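The overview shows three trays at zoomed (298,203) gauge, (450,183) part and (592,160) block. In front of them are the loupe (295,327), the bare turned part (420,303), gauges at (520,290) and (622,283), and the test block (743,263). The orange part is a look-alike. Next I'll measure them.

```bash
python3 - <<'E'
from h import *
im=eyes.get_image('top');P=cloud(im);np.save('Ptop.npy',P);np.save('Ctop.npy',im['color'])
for n,(a,b) in dict(gt=(298,203),pt=(450,183),bt=(592,160),loupe=(295,327),turned=(420,303),g1=(520,290),g2=(622,283),tb=(743,263),bench=(680,200),edge=(560,335)).items():
    u=160+a*0.4;v=120+b*0.4;print(n,u,v,np.round(P[int(round(v)),int(round(u))],4))
# fronts: rectified ortho map
ok=np.isfinite(P[...,2])
x,y,z=P[...,0],P[...,1],P[...,2]
print(np.nanmedian(z[(x>0.45)&(x<0.6)]))
E
```

```text
gt 279.2 201.2 [0.5955 0.2873 0.005 ]
pt 340.0 193.2 [0.6381 0.1158 0.0044]
bt 396.8 184.0 [ 0.6836 -0.0468  0.002 ]
loupe 278.0 250.8 [ 0.4539  0.2725 -0.0013]
turned 328.0 241.2 [0.4918 0.1366 0.0447]
g1 368.0 236.0 [0.5217 0.0261 0.0112]
g2 408.8 233.2 [ 0.5412 -0.0868  0.0188]
tb 457.2 225.2 [ 0.5796 -0.2244  0.0122]
bench 432.0 200.0 [ 0.647  -0.1515  0.0025]
edge 384.0 254.0 [ 0.53   -0.1094 -0.5279]
-7.931013484005744e-05
```

```bash
cat >> h.py <<'E'
from scipy.spatial.transform import Rotation as Rot
def tool(s=None):
    s=s or monitor.get_state(); q=np.array(s['ee_rot']); return np.array(s['position']),Rot.from_quat(q[[1,2,3,0]])
def campose(im):
    R=Rot.from_rotvec(np.array(im['rvec'],float).ravel()).inv(); return R.apply(-np.array(im['tvec'],float).ravel()),R
E
python3 - <<'E'
from h import *
im=eyes.get_image('wrist');p,R=tool();c,Rc=campose(im)
print('tool',p,R.as_matrix().round(3));print('cam in tool',R.inv().apply(c-p),(R.inv()*Rc).as_matrix().round(3))
P=np.load('Ptop.npy');C=np.load('Ctop.npy').astype(int)
x,y,z=P[...,0],P[...,1],P[...,2]
m=lambda c,r,zlo,zhi:(np.hypot(x-c[0],y-c[1])<r)&(z>zlo)&(z<zhi)
for n,c,r,zl in [('turned',(.49,.137),.04,.008),('g1',(.52,.026),.035,.006),('g2',(.541,-.087),.035,.006),('tb',(.58,-.224),.05,.006),('loupe',(.455,.275),.05,.02)]:
    k=m(c,r,zl,.1);pts=np.c_[x[k],y[k]]
    print(n,k.sum(),pts.mean(0).round(4),'zmax',np.percentile(z[k],90).round(4),cv2.minAreaRect(pts.astype(np.float32)*1000))
# trays: white
br=C.min(-1)
for n,c in [('gt',(.5955,.2873)),('pt',(.638,.116)),('bt',(.6836,-.0468))]:
    k=m(c,.115,-.005,.02)&(br>205);pts=np.c_[x[k],y[k]];print(n,k.sum(),cv2.minAreaRect(pts.astype(np.float32)*1000))
E
```

```text
tool [0.15492219 0.55376215 0.21903825] [[-0.963  0.269  0.   ]
 [ 0.269  0.963  0.   ]
 [-0.     0.    -1.   ]]
cam in tool [ 0.07936006 -0.00068418 -0.15568699] [[ 0.    -0.951 -0.31 ]
 [ 1.     0.001 -0.   ]
 [ 0.    -0.31   0.951]]
turned 177 [0.4961 0.1397] zmax 0.0447 ((498.2514953613281, 139.16934204101562), (39.530738830566406, 39.12783432006836), 5.5720696449279785)
g1 39 [0.5243 0.0288] zmax 0.0157 ((518.7152709960938, 29.27273178100586), (25.98041534423828, 37.74955749511719), 86.41502380371094)
g2 46 [ 0.5447 -0.0846] zmax 0.023 ((545.284423828125, -83.51579284667969), (18.270151138305664, 29.442304611206055), 71.3421630859375)
tb 306 [ 0.5807 -0.2253] zmax 0.0137 ((585.2266845703125, -228.29473876953125), (52.145179748535156, 61.03614807128906), 45.47580337524414)
loupe 128 [0.4553 0.27  ] zmax 0.0484 ((454.28143310546875, 268.1871337890625), (40.80081558227539, 38.354820251464844), 8.029729843139648)
gt 1444 ((594.0006713867188, 287.7149658203125), (144.4474639892578, 113.33477020263672), 36.65436553955078)
pt 820 ((628.2411499023438, 121.66433715820312), (174.33270263671875, 182.52330017089844), 61.92963409423828)
bt 235 ((681.3800659179688, -39.015380859375), (143.70358276367188, 98.96965026855469), 26.028276443481445)
```

Call:
{"method": "send_rows", "body": {
  "deltas": [
    {"dp": [0.1,-0.2,0.05],"rotation": [0,0,0.1]},
    {"dp": [0.3,-0.5,0.05],"rotation": [0,0,0.27]},
    {"dp": [0.5,-0.8,0.1],"rotation": [0,0,0.4]},
    {"dp": [0.6,-1,0.1],"rotation": [0,0,0.54]}
  ]
}}

```text
clock: 1.38
position: [0.2284, 0.432, 0.2316]
ee_rot: [0.001, -0.0, 1.0, -0.0]
contact_force: [0.5, -0.6, 0.2]
width: 0.0851
```

Call:
{"method": "send_rows", "body": {
  "deltas": [
    {"dp": [0.2,-0.33,0.05],"rotation": [0,0,0]},
    {"dp": [0.4,-0.66,0.05],"rotation": [0,0,0]},
    {"dp": [0.6,-1,0.1],"rotation": [0,0,0]}
  ]
}}

```text
clock: 1.63
position: [0.2913, 0.3254, 0.2413]
ee_rot: [0.0, 0.001, 1.0, -0.0]
contact_force: [0.8, 1.0, 0.7]
width: 0.0856
```

Call:
{"method": "send_rows", "body": {
  "deltas": [
    {"dp": [0.2,-0.33,0],"rotation": [0,0,0]},
    {"dp": [0.4,-0.66,0],"rotation": [0,0,0]},
    {"dp": [0.6,-1,0],"rotation": [0,0,0]}
  ]
}}

```text
clock: 1.88
position: [0.3561, 0.2183, 0.2418]
ee_rot: [0.001, 0.001, 1.0, 0.0]
contact_force: [0.9, -0.3, -1.1]
width: 0.0854
```

Call:
{"method": "send_rows", "body": {
  "deltas": [
    {"dp": [0.2,-0.33,0],"rotation": [0,0,0]},
    {"dp": [0.4,-0.66,0],"rotation": [0,0,0]},
    {"dp": [0.6,-1,0],"rotation": [0,0,0]}
  ]
}}

```text
clock: 2.13
position: [0.4205, 0.1109, 0.2418]
ee_rot: [0.001, 0.001, 1.0, 0.0]
contact_force: [1.1, 1.0, -0.0]
width: 0.0853
```

Call:
{"method": "send_rows", "body": {
  "deltas": [
    {"dp": [0.1,-0.3,0],"rotation": [0,0,0]},
    {"dp": [0.2,-0.5,0],"rotation": [0,0,0]},
    {"dp": [0.2,-0.6,0],"rotation": [0,0,0]},
    {"dp": [0.2,-0.6,0],"rotation": [0,0,0]},
    {"dp": [0.2,-0.6,0],"rotation": [0,0,0]}
  ]
}}

```text
clock: 2.55
position: [0.4437, 0.0406, 0.2413]
ee_rot: [-0.0, 0.002, 1.0, 0.0]
contact_force: [-0.1, 0.9, -0.4]
width: 0.0853
```

```bash
python3 - <<'E'
from h import *
im=eyes.get_image('wrist');save(im,'w1');np.save('P1.npy',cloud(im));np.save('C1.npy',im['color']);s=monitor.get_state();print(s['clock'],s['position'],tool()[1].as_matrix().round(3),s['qpos'].round(2))
E
```

```text
2.6 [0.4435013  0.04130293 0.24134172] [[-1.     0.003 -0.   ]
 [ 0.003  1.     0.001]
 [ 0.     0.001 -1.   ]] [-0.06  0.06  1.72  0.    1.36 -1.63]
```

View pics/w1.png

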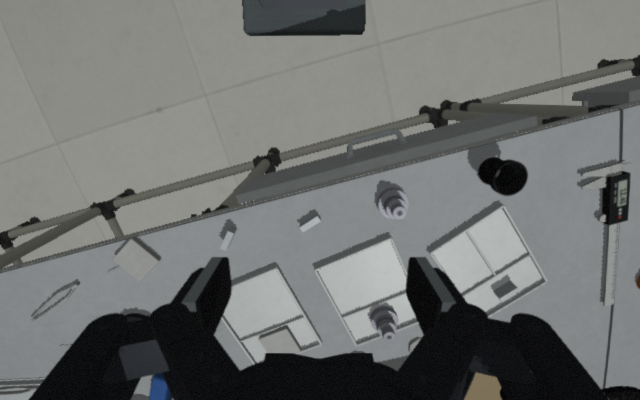

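```bash
cat >> h.py <<'E'
def proj(im,X):
    K=np.array(im['mtx'],float);r,_=cv2.projectPoints(np.array(X,float).reshape(-1,1,3),np.array(im['rvec'],float),np.array(im['tvec'],float),K,np.array([float(im['k1']),0,0,0,0]));return r.reshape(-1,2)
def ortho(im,z,x0,x1,y0,y1,res):
    # image: up=+x, left=+y
    xs=np.arange(x1,x0,-res);ys=np.arange(y1,y0,-res)
    Y,X=np.meshgrid(ys,xs);uv=proj(im,np.stack([X,Y,np.full_like(X,z)],-1).reshape(-1,3)).reshape(X.shape+(2,)).astype(np.float32)
    return cv2.remap(im['color'],uv[...,0],uv[...,1],cv2.INTER_CUBIC),uv
E
python3 - <<'E'
from h import *
import pickle
im=eyes.get_image('wrist');pickle.dump(im,open('w1.pkl','wb'))
o,_=ortho(im,0.008,.4,.8,-.3,.5,.001)
cv2.imwrite('pics/o1.png',o[...,::-1])
E
```

```text
(no output)
```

View pics/o1.png

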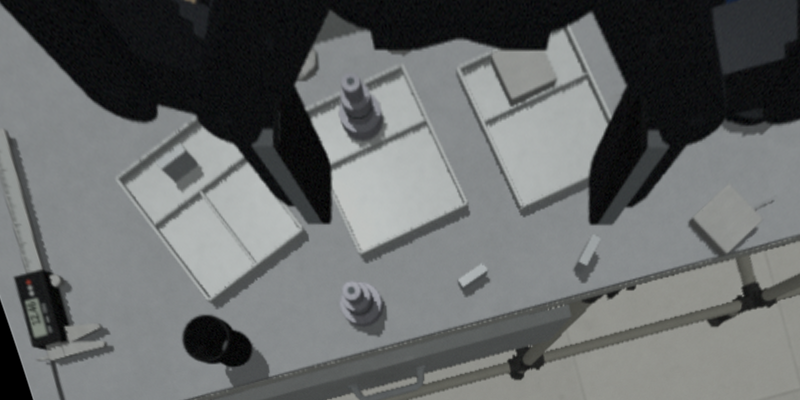

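```bash
python3 - <<'E'
from h import *
P=np.load('Ptop.npy');x,y,z=P[...,0],P[...,1],P[...,2]
for xx in np.arange(.5,.95,.04):
    print(round(xx,2),[ (lambda k:int(1000*np.nanmax(z[k])) if k.any() else -1)((abs(x-xx)<.02)&(abs(y-yy)<.02)) for yy in np.arange(.44,-.36,-.04)])
E
```

```text
0.5 [22, 6, 7, 12, 12, 6, 5, 47, 51, 5, 16, 7, 6, 5, 3, -688, -691, -685, -689, -687]
0.54 [18, 6, 5, 16, 12, 14, 16, 16, 13, 6, 16, 16, 6, 24, 7, 6, 13, 13, 1, -690]
0.58 [6, 7, 15, 11, 11, 9, 13, 15, 14, 15, 14, 11, 14, 7, 6, 6, 16, 16, 5, 5]
0.62 [7, 5, 16, 28, 12, 15, 9, 13, 8, 9, 14, 14, 15, 17, 13, 8, 10, 15, 7, 11]
0.66 [6, 5, 13, 25, 13, 14, 15, 54, 51, 12, 14, 17, 8, 9, 14, 7, 5, 17, 16, 6]
0.7 [6, 8, 6, 14, 12, 7, 97, 449, 445, 14, 13, 17, 19, 12, 11, 5, 19, 18, 18, 7]
0.74 [5, 7, 4, 8, 5, 585, 581, 484, 448, 450, 12, 19, 17, 14, 7, 6, 5, 14, 19, 7]
0.78 [8, 9, 8, 417, 572, 585, 508, 508, 508, 507, 6, 5, 17, 14, 5, 6, 42, 41, 19, 18]
0.82 [10, 33, 32, 9, 510, 509, 509, 508, 509, 507, 5, 6, 26, 27, 5, 6, 44, 45, 7, 7]
0.86 [42, 42, 37, 406, 463, 508, 509, 509, 509, 7, 6, 6, 24, 30, 30, 7, 34, 40, 12, 15]
0.9 [42, 41, 17, 413, 477, 464, -1, -1, 503, 7, 128, 28, 27, 28, 30, 31, 25, 123, 106, 18]
0.94 [77, 6, 7, 416, 435, -1, -1, -1, -1, 6, 184, 178, 170, 148, 131, 111, 125, 182, 150, 12]
```

Call:
{"method": "send_rows", "body": {
  "deltas": [
    {"dp": [0.3,0.2,0],"rotation": [0,0,0]},
    {"dp": [0.6,0.4,0],"rotation": [0,0,0]},
    {"dp": [0.72,0.5,0],"rotation": [0,0,0]},
    {"dp": [0.72,0.5,0],"rotation": [0,0,0]},
    {"dp": [0.72,0.5,0],"rotation": [0,0,0]}
  ]
}}

```text
clock: 3.07
position: [0.53, 0.1028, 0.2408]
ee_rot: [-0.001, -0.0, 1.0, 0.0]
contact_force: [-1.0, -1.1, 0.5]
width: 0.0854
```

```bash
python3 - <<'E'
from h import *
import pickle
im=eyes.get_image('wrist');pickle.dump(im,open('w2.pkl','wb'));print(tool()[0])
o,_=ortho(im,0.008,.4,.8,-.3,.5,.001)
cv2.imwrite('pics/o2.png',o[...,::-1])
E
```

```text
[0.52920407 0.10204462 0.24097334]
```

View pics/o2.png

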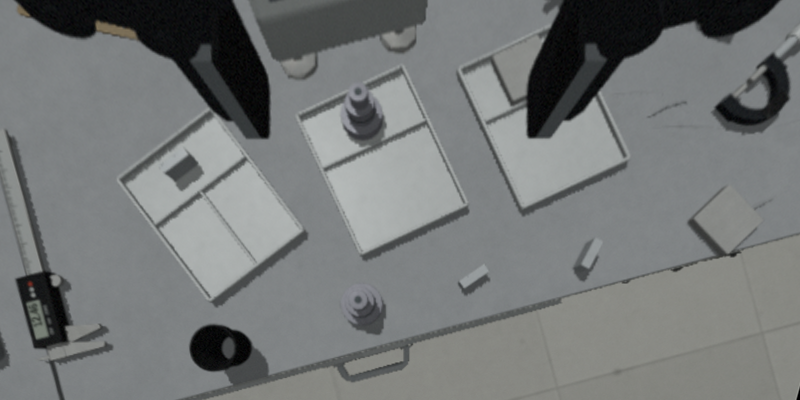

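```bash
cat > fit.py <<'E'
from h import *
import pickle,sys
from scipy.optimize import minimize
L,W=.155,.120
def tmpl_lines():
    pass
def fit(im,z,c,yaw,verbose=1):
    # outline-fit: maximise gradient along outer rim edges at z (rim top), sampling intensity outside vs inside
    g=cv2.cvtColor(im['color'],cv2.COLOR_RGB2GRAY).astype(np.float32)
    g=cv2.GaussianBlur(g,(0,0),.7)
    segs=[]
    for a,b,n in [((-L/2,-W/2),(-L/2,W/2),(-1,0)),((-L/2,W/2),(L/2,W/2),(0,1)),((-L/2,-W/2),(L/2,-W/2),(0,-1)),((L/2,-W/2),(L/2,W/2),(1,0))]:
        t=np.linspace(.05,.95,60)[:,None];segs.append((np.array(a)*(1-t)+np.array(b)*t,np.array(n,float)))
    def samp(p,pts):
        cs,sn=np.cos(p[2]),np.sin(p[2]);R=np.array([[cs,-sn],[sn,cs]])
        w=pts@R.T+p[:2];uv=proj(im,np.c_[w,np.full(len(w),z)]).astype(np.float32)
        return cv2.remap(g,uv[:,0].reshape(-1,1),uv[:,1].reshape(-1,1),cv2.INTER_LINEAR).ravel()
    def cost(p):
        s=0
        for pts,n in segs:
            i=samp(p,pts-n*.003);o=samp(p,pts+n*.003)
            s+=np.clip(np.where(i>60,i-o,0),-30,60).sum()   # dark = finger -> ignored
        return -s/240
    best=None
    for dx in np.arange(-.012,.013,.004):
        for dy in np.arange(-.012,.013,.004):
            for da in np.arange(-.12,.13,.04):
                p=np.array([c[0]+dx,c[1]+dy,yaw+da]);v=cost(p)
                if best is None or v<best[0]:best=(v,p)
    r=minimize(cost,best[1],method='Nelder-Mead',options=dict(initial_simplex=best[1]+np.array([[0,0,0],[.003,0,0],[0,.003,0],[0,0,.03]]),xatol=1e-5,fatol=1e-4))
    return r.x,r.fun
if __name__=='__main__':
    for f in ['w2','w1']:
        im=pickle.load(open(f+'.pkl','rb'))
        for n,c,yaw in [('gauge',(.595,.288),.66),('part',(.640,.118),.44),('block',(.684,-.045),.42)]:
            x,v=fit(im,.008,c,yaw);cs,sn=np.cos(x[2]),np.sin(x[2])
            print(f,n,x.round(4),round(v,1),'bay', (x[:2]-.029*np.array([cs,sn])).round(4), [ (x[:2]+np.array([-.029*cs-s*.0285*sn,-.029*sn+s*.0285*cs])).round(4) for s in (1,-1)] if n=='gauge' else '')
E
python3 fit.py
```

```text
w2 gauge [0.5969 0.2937 0.65  ] -30.9 bay [0.5739 0.2761] [array([0.5566, 0.2988]), array([0.5911, 0.2534])]
w2 part [0.6439 0.1177 0.4341] -29.5 bay [0.6176 0.1055] 
w2 block [ 0.6898 -0.0443  0.4371] -30.3 bay [ 0.6636 -0.0566] 
w1 gauge [0.5976 0.2945 0.653 ] -31.0 bay [0.5745 0.2769] [array([0.5572, 0.2996]), array([0.5918, 0.2543])]
w1 part [0.6449 0.1185 0.4335] -26.1 bay [0.6186 0.1063] 
w1 block [ 0.6907 -0.0434  0.429 ] -27.4 bay [ 0.6643 -0.0555]
```

```bash
python3 - <<'E'
from h import *
import pickle
im=pickle.load(open('w2.pkl','rb'))
cr=[]
for n,c,z in [('turned',(.498,.138),.044),('low',(.522,.027),.012),('tall',(.545,-.087),.020),('tb',(.58,-.226),.010)]:
    o,_=ortho(im,z,c[0]-.04,c[0]+.04,c[1]-.04,c[1]+.04,.0002);cr.append(o)
a=np.vstack([np.hstack(cr[:2]),np.hstack(cr[2:])]);a=cv2.resize(a,(600,600),interpolation=cv2.INTER_AREA);cv2.imwrite('pics/cr2.png',a[...,::-1])
o=im['color'].copy()
from fit import L,W
for p in [(.5969,.2937,.65),(.6439,.1177,.4341),(.6898,-.0443,.4371)]:
    R=np.array([[np.cos(p[2]),-np.sin(p[2])],[np.sin(p[2]),np.cos(p[2])]])
    for q in ([[-L/2,-W/2],[-L/2,W/2],[L/2,W/2],[L/2,-W/2]],[[-.029-.046,-.057],[-.029-.046,.057],[-.029+.046,.057],[-.029+.046,-.057]]):
        w=np.array(q)@R.T+p[:2];uv=proj(im,np.c_[w,np.full(4,.008)]);cv2.polylines(o,[np.round(uv*16).astype(np.int32)],True,(255,0,0),1,cv2.LINE_AA,4)
cv2.imwrite('pics/ov2.png',o[...,::-1])
E
```

```text
Traceback (most recent call last):
ValueError: all the input array dimensions except for the concatenation axis must match exactly, but along dimension 1, the array at index 0 has size 801 and the array at index 1 has size 802
```

```bash
python3 - <<'E'
from h import *
import pickle
im=pickle.load(open('w2.pkl','rb'))
cr=[]
for n,c,z in [('turned',(.498,.138),.044),('low',(.522,.027),.012),('tall',(.545,-.087),.020),('tb',(.58,-.226),.010)]:
    o,_=ortho(im,z,c[0]-.04,c[0]+.04,c[1]-.04,c[1]+.04,.0002);cr.append(o[:400,:400])
a=np.vstack([np.hstack(cr[:2]),np.hstack(cr[2:])]);a=cv2.resize(a,(600,600),interpolation=cv2.INTER_AREA);cv2.imwrite('pics/cr2.png',a[...,::-1])
o=im['color'].copy()
from fit import L,W
for p in [(.5969,.2937,.65),(.6439,.1177,.4341),(.6898,-.0443,.4371)]:
    R=np.array([[np.cos(p[2]),-np.sin(p[2])],[np.sin(p[2]),np.cos(p[2])]])
    for q in ([[-L/2,-W/2],[-L/2,W/2],[L/2,W/2],[L/2,-W/2]],[[-.029-.046,-.057],[-.029-.046,.057],[-.029+.046,.057],[-.029+.046,-.057]]):
        w=np.array(q)@R.T+p[:2];uv=proj(im,np.c_[w,np.full(4,.008)]);cv2.polylines(o,[np.round(uv*16).astype(np.int32)],True,(255,0,0),1,cv2.LINE_AA,4)
cv2.imwrite('pics/ov2.png',o[...,::-1])
E
```

```text
(no output)
```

View pics/cr2.png

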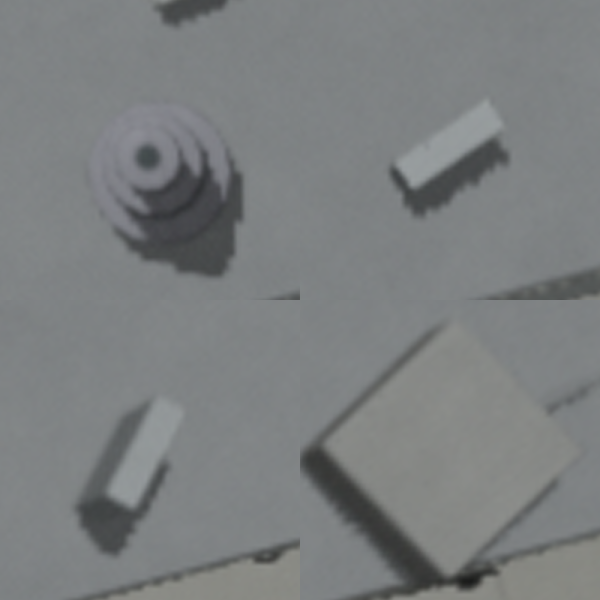

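View pics/ov2.png

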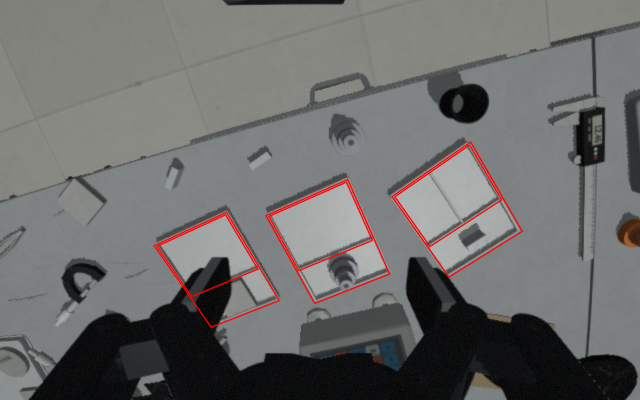

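```bash
python3 - <<'E'
from h import *
P=np.load('Ptop.npy');x,y,z=P[...,0],P[...,1],P[...,2]
for yy in np.arange(-.1,.34,.03):
    k=(abs(y-yy)<.015)&(z>.08)&(x>.5)&(x<.9)
    if k.sum():
        i=np.argmin(np.where(k,x,9)); print(round(yy,2),k.sum(),x.flat[i].round(3),z.flat[i].round(3), 'lower z<.3:',[x[k&(z<zz)].min().round(3) if (k&(z<zz)).any() else None for zz in (.12,.2,.3,.4)])
im=eyes.get_image('scene');Q=cloud(im);x,y,z=Q[...,0],Q[...,1],Q[...,2]
for zz in np.arange(.04,.5,.04):
    k=(abs(z-zz)<.02)&(x>.6)&(x<.95)&(y>0)&(y<.3)
    print('scene z',round(zz,2),k.sum(),np.percentile(x[k],1).round(3) if k.any() else None, y[k].min().round(3) if k.any() else None)
o=im['color'];cv2.imwrite('pics/sc.png',o[...,::-1])
E
```

```text
0.08 427 0.723 0.424 lower z<.3: [np.float64(0.743), np.float64(0.743), np.float64(0.743), np.float64(0.743)]
0.11 2019 0.72 0.433 lower z<.3: [np.float64(0.735), np.float64(0.735), np.float64(0.735), np.float64(0.735)]
0.14 2257 0.707 0.427 lower z<.3: [np.float64(0.727), np.float64(0.727), np.float64(0.727), np.float64(0.727)]
0.17 2286 0.707 0.425 lower z<.3: [np.float64(0.72), np.float64(0.72), np.float64(0.72), np.float64(0.72)]
0.2 2337 0.712 0.087 lower z<.3: [np.float64(0.712), np.float64(0.712), np.float64(0.712), np.float64(0.712)]
0.23 1608 0.714 0.08 lower z<.3: [np.float64(0.714), np.float64(0.714), np.float64(0.714), np.float64(0.714)]
0.26 1149 0.759 0.46 lower z<.3: [np.float64(0.824), np.float64(0.818), np.float64(0.808), np.float64(0.767)]
0.29 318 0.768 0.402 lower z<.3: [None, None, None, np.float64(0.769)]
0.32 46 0.864 0.4 lower z<.3: [None, None, None, np.float64(0.864)]
scene z 0.04 704 0.669 0.076
scene z 0.08 1365 0.713 0.076
scene z 0.12 1535 0.725 0.081
scene z 0.16 1866 0.758 0.001
scene z 0.2 970 0.782 0.13
scene z 0.24 862 0.75 0.126
scene z 0.28 1321 0.747 0.112
scene z 0.32 710 0.803 0.134
scene z 0.36 918 0.794 0.138
scene z 0.4 1452 0.73 0.089
scene z 0.44 2222 0.707 0.082
scene z 0.48 2054 0.741 0.091
```

View pics/sc.png

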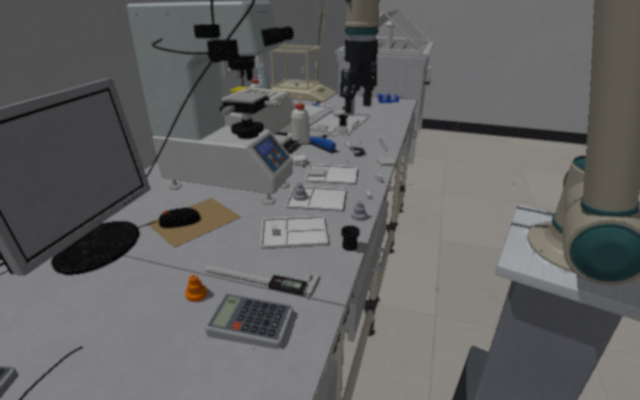

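Call:
{"method": "send_rows", "body": {
  "deltas": [
    {"dp": [-0.1,0.1,-0.3],"rotation": [0,0,0]},
    {"dp": [-0.27,0.3,-0.6],"rotation": [0,0,0]},
    {"dp": [-0.27,0.3,-0.9],"rotation": [0,0,0]},
    {"dp": [-0.27,0.3,-1],"rotation": [0,0,0]},
    {"dp": [-0.27,0.3,-1],"rotation": [0,0,0]},
    {"dp": [-0.27,0.3,-1],"rotation": [0,0,0]}
  ]
}}

```text
clock: 3.67
position: [0.497, 0.1365, 0.1216]
ee_rot: [-0.0, 0.001, 1.0, -0.0]
contact_force: [0.5, 0.1, 0.4]
width: 0.0852
```

```bash
cat > look.py <<'E'
from h import *
import pickle,sys
name=sys.argv[1];c=(float(sys.argv[2]),float(sys.argv[3]));z=float(sys.argv[4]);hw=float(sys.argv[5]) if len(sys.argv)>5 else .04
im=eyes.get_image('wrist');pickle.dump(im,open(name+'.pkl','wb'));p,R=tool();s=monitor.get_state()
print(s['clock'],'tcp',p.round(4),'tooly deg',np.degrees(np.arctan2(R.as_matrix()[1,1],R.as_matrix()[0,1])).round(2),'tilt',R.as_matrix()[:,2].round(4),'w',s['width'])
o,_=ortho(im,z,c[0]-hw,c[0]+hw,c[1]-hw,c[1]+hw,hw/300);o=o[:600,:600].copy()
for i in range(0,600,75): o[i,:8]=(255,0,0);o[:8,i]=(255,0,0)
b=np.zeros((600,800,3),np.uint8);b[:,:600]=o;b[:125,600:]=cv2.resize(im['color'],(200,125))
cv2.imwrite('pics/'+name+'.png',b[...,::-1])
print('px->world: x=%.4f-row*%.6f y=%.4f-col*%.6f'%(c[0]+hw,hw/300,c[1]+hw,hw/300))
E
python3 look.py t1 .4964 .1383 .044
```

```text
3.7167 tcp [0.4984 0.1366 0.1227] tooly deg 89.82 tilt [ 2.2e-03  2.0e-04 -1.0e+00] w 0.08505266279586134
px->world: x=0.5364-row*0.000133 y=0.1783-col*0.000133
```

View pics/t1.png

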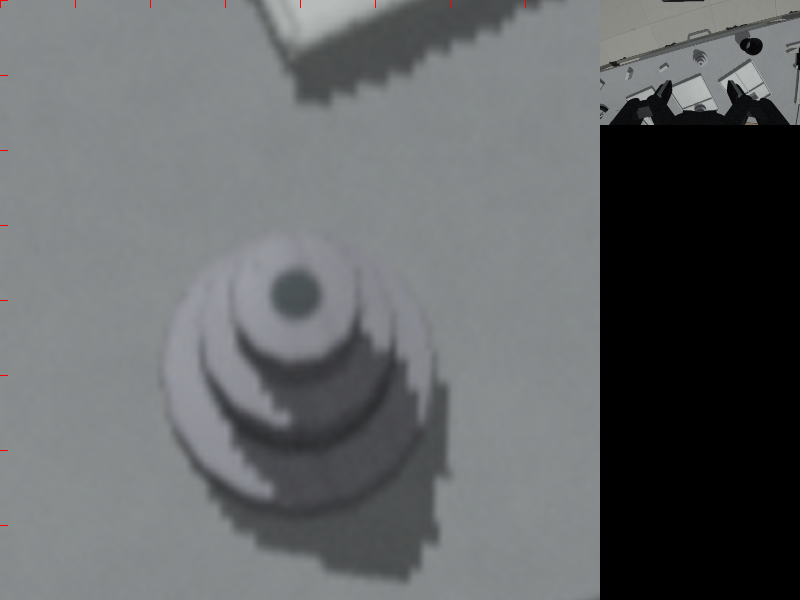

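Call:
{"method": "send_rows", "body": {
  "deltas": [
    {"dp": [0,0.01,-0.3],"rotation": [0,0,0]},
    {"dp": [0,0.017,-0.55],"rotation": [0,0,0]},
    {"dp": [0,0.017,-0.72],"rotation": [0,0,0]},
    {"dp": [0,0.017,-0.72],"rotation": [0,0,0]},
    {"dp": [0,0.017,-0.72],"rotation": [0,0,0]}
  ]
}}

```text
clock: 4.13
position: [0.4988, 0.1387, 0.036]
ee_rot: [0.001, 0.002, 1.0, 0.0]
contact_force: [0.3, 0.0, -0.3]
width: 0.0854
```

Call:
{"method": "send_rows", "body": {
  "deltas": [
    {"dp": [0,0,0],"rotation": [0,0,0]},
    {"dp": [0,0,0],"rotation": [0,0,0]},
    {"dp": [0,0,0],"rotation": [0,0,0]},
    {"dp": [0,0,0],"rotation": [0,0,0]},
    {"dp": [0,0,0],"rotation": [0,0,0]},
    {"dp": [0,0,0],"rotation": [0,0,0]},
    {"dp": [0,0,0],"rotation": [0,0,0]},
    {"dp": [0,0,0],"rotation": [0,0,0]},
    {"dp": [0,0,0],"rotation": [0,0,0]},
    {"dp": [0,0,0],"rotation": [0,0,0]}
  ],
  "fingers": 0.9,
  "grip_force": 40
}}

```text
clock: 4.97
position: [0.4978, 0.1389, 0.0349]
ee_rot: [-0.0, 0.001, 1.0, 0.0]
contact_force: [0.4, -0.6, 0.3]
width: 0.0041
```

```bash
python3 look.py t2 .4964 .1383 .044
```

```text
5.0167 tcp [0.4977 0.1389 0.0349] tooly deg 89.84 tilt [-2.e-04  1.e-04 -1.e+00] w 0.004608425778746374
px->world: x=0.5364-row*0.000133 y=0.1783-col*0.000133
```

View pics/t2.png

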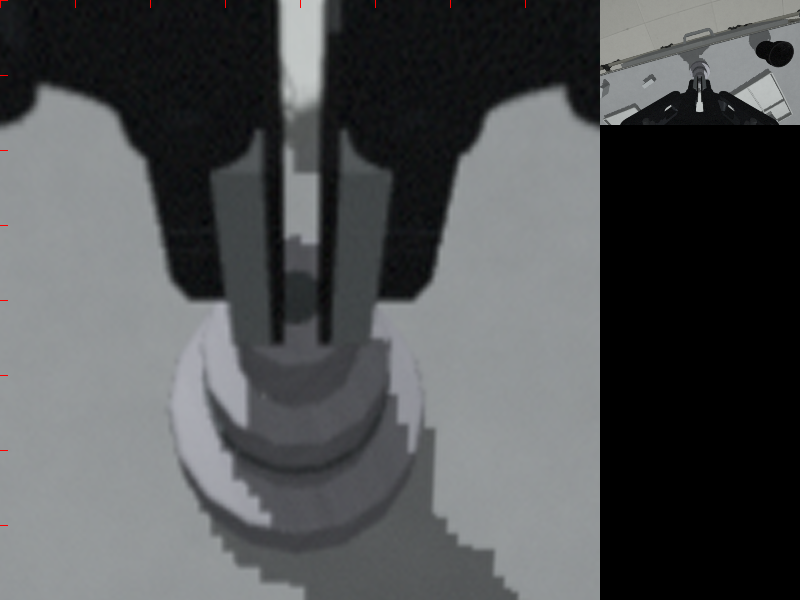

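```bash
python3 - <<'E'
from h import *
import pickle
im=pickle.load(open('t2.pkl','rb'));P=cloud(im)
p,R=tool();c,Rc=campose(im);print('cam',c.round(4),'rel',R.inv().apply(c-p).round(4))
print('TCP px',proj(im,[p,p+[0,0,-.019]]).round(1))
def px(row,col): # from ortho
    return proj(im,[[.5364-row*.000133,.1783-col*.000133,.044]])[0]
for n,r,cc in [('hole',290,297),('padtipL',335,258),('padtipR',335,350),('padL up',250,240),('step',400,225),('flange',430,190),('bench',300,100)]:
    u=px(r,cc);print(n,u.round(1),P[int(round(u[1])),int(round(u[0]))].round(4))
a=im['color'][100:400,170:470];cv2.imwrite('pics/t2z.png',cv2.resize(a,(600,600),interpolation=cv2.INTER_CUBIC)[...,::-1])
d=im['depth'][100:400,170:470];print(d.min(),np.percentile(d,[1,50]))
E
```

```text
cam [0.4182 0.1384 0.1906] rel [ 0.0795 -0.0007 -0.1557]
TCP px [[319.7 248.4]
 [319.6 234.3]]
hole [319.5 256.4] [0.4971 0.1391 0.0449]
padtipL [329.3 246.3] [0.4859 0.1434 0.0555]
padtipR [306.1 246.3] [0.4864 0.1322 0.0544]
padL up [333.6 265.2] [0.4869 0.1451 0.0719]
step [337.9 231.2] [0.4891 0.1493 0.0303]
flange [347.1 224.1] [0.4922 0.1561 0.0126]
bench [368.6 254. ] [5.197e-01 1.731e-01 5.000e-04]
0.0 [0.06483636 0.19712016]
```

View pics/t2z.png

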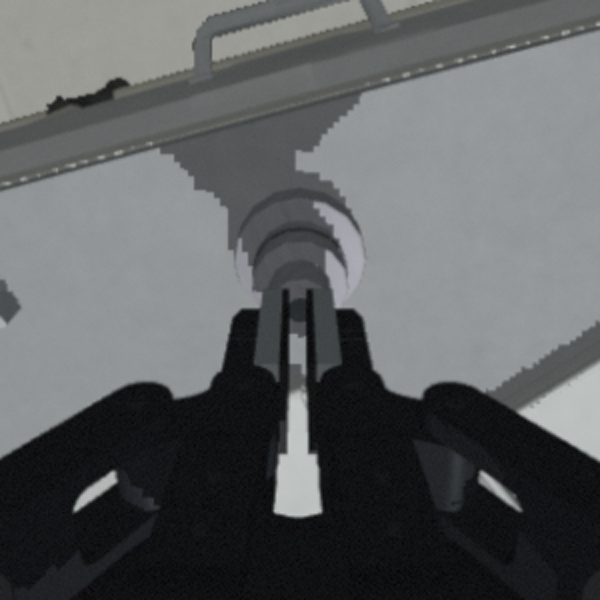

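```bash
python3 - <<'E'
from h import *
import pickle
im=pickle.load(open('t2.pkl','rb'));P=cloud(im)
for z in (.016,.03,.04,.05,.055,.06): print(z,proj(im,[[.4867,.1384,z],[.4977,.1384,z]]).round(1).tolist())
for r in range(236,300,4): print(r,P[r,310].round(4),P[r,331].round(4),im['color'][r,310],P[r,320].round(4))
for f in ('w2','t1'):
    im=pickle.load(open(f+'.pkl','rb'));P=cloud(im);c,Rc=campose(im)
    for r in (258,262,266,272): print(f,r,(P[r,222]-c).round(4),(P[r,418]-c).round(4),im['color'][r,222])
E
```

```text
0.016 [[318.7, 217.8], [318.7, 234.4]]
0.03 [[318.7, 226.9], [318.7, 244.5]]
0.04 [[318.7, 234.3], [318.7, 252.7]]
0.05 [[318.7, 242.5], [318.8, 261.8]]
0.055 [[318.7, 247.0], [318.8, 266.8]]
0.06 [[318.7, 251.8], [318.8, 272.1]]
236 [0.4892 0.1336 0.0367] [0.4901 0.1452 0.0348] [62 63 67] [0.4881 0.1391 0.0392]
240 [0.4894 0.1338 0.0414] [0.4899 0.145  0.0404] [64 64 69] [0.4881 0.1391 0.0442]
244 [0.4864 0.1341 0.0522] [0.4873 0.1446 0.0506] [64 67 69] [0.4899 0.1391 0.0451]
248 [0.4864 0.1342 0.0566] [0.4867 0.1444 0.056 ] [58 61 65] [0.4929 0.1391 0.0438]
252 [0.4867 0.1343 0.0602] [0.4863 0.1442 0.061 ] [60 64 65] [0.4945 0.1391 0.0453]
256 [0.4868 0.1344 0.0639] [0.4866 0.144  0.0644] [50 52 53] [0.4971 0.1391 0.0449]
260 [0.4863 0.1345 0.0685] [0.4864 0.1439 0.0684] [50 52 54] [0.4995 0.1391 0.0449]
264 [0.4873 0.1345 0.0704] [0.4863 0.1437 0.0721] [39 42 43] [0.5018 0.1391 0.045 ]
268 [0.487  0.1346 0.0742] [0.4864 0.1436 0.0752] [31 33 36] [0.5041 0.1391 0.0453]
272 [0.4868 0.1347 0.0777] [0.4868 0.1435 0.0779] [22 22 24] [nan nan nan]
276 [0.4871 0.1348 0.0805] [0.487  0.14
[... 333 characters left out ...]
 0.0853] [0.4861 0.1429 0.093 ] [23 23 23] [0.5452 0.1392 0.0079]
296 [0.4932 0.1349 0.0855] [0.4857 0.1428 0.096 ] [22 22 22] [0.547  0.1392 0.0101]
w2 258 [ 0.0687 -0.0442 -0.1251] [ 0.0679  0.0453 -0.1238] [28 31 33]
w2 262 [ 0.0683 -0.0428 -0.1207] [ 0.0684  0.0445 -0.1211] [2 6 2]
w2 266 [ 0.0694 -0.0425 -0.1191] [ 0.0679  0.0431 -0.1168] [10  7 13]
w2 272 [ 0.0718 -0.0424 -0.118 ] [ 0.0701  0.043  -0.1155] [12 12 14]
t1 258 [ 0.0683 -0.0442 -0.1242] [ 0.0683  0.0451 -0.1239] [24 26 27]
t1 262 [ 0.0685 -0.0433 -0.121 ] [ 0.0686  0.0442 -0.1209] [12 14 10]
t1 266 [ 0.0693 -0.0427 -0.1189] [ 0.0681  0.0428 -0.1166] [8 8 9]
t1 272 [ 0.0722 -0.043  -0.1187] [ 0.07    0.0425 -0.1148] [6 8 7]
```

The jaws closed to 4 mm without touching the part. Wrist depth puts the shut fingertips at z≈0.0515 while the reported TCP z is 0.035. So the real tips are about 16 mm above the reported TCP, not 19 mm below it. The bench and part heights read correctly, so I'll rely on the measured tip offset: open, go lower and grip again.

Call:
{"method": "send_rows", "body": {
  "deltas": [
    {"dp": [0,0,0],"rotation": [0,0,0]},
    {"dp": [0,0,0],"rotation": [0,0,0]},
    {"dp": [0,0,0],"rotation": [0,0,0]},
    {"dp": [0,0,0],"rotation": [0,0,0]},
    {"dp": [0,0,0],"rotation": [0,0,0]},
    {"dp": [0,0,0],"rotation": [0,0,0]},
    {"dp": [0,0,-0.1],"rotation": [0,0,0]},
    {"dp": [0,0,-0.2],"rotation": [0,0,0]},
    {"dp": [0,0,-0.3],"rotation": [0,0,0]},
    {"dp": [0,0,-0.32],"rotation": [0,0,0]},
    {"dp": [0,0,-0.32],"rotation": [0,0,0]}
  ],
  "fingers": -1
}}

```text
clock: 5.93
position: [0.4971, 0.1388, -0.0041]
ee_rot: [-0.001, 0.001, 1.0, -0.0]
contact_force: [0.2, 0.7, -0.9]
width: 0.0859
```

Call:
{"method": "send_rows", "body": {
  "deltas": [
    {"dp": [0,0,0],"rotation": [0,0,0]},
    {"dp": [0,0,0],"rotation": [0,0,0]},
    {"dp": [0,0,0],"rotation": [0,0,0]},
    {"dp": [0,0,0],"rotation": [0,0,0]},
    {"dp": [0,0,0],"rotation": [0,0,0]},
    {"dp": [0,0,0],"rotation": [0,0,0]},
    {"dp": [0,0,0],"rotation": [0,0,0]},
    {"dp": [0,0,0],"rotation": [0,0,0]}
  ],
  "fingers": 0.9,
  "grip_force": 40
}}

```text
clock: 6.6
position: [0.4995, 0.1391, -0.0004]
ee_rot: [0.002, 0.001, 1.0, 0.0]
contact_force: [-2.9, 0.1, 18.1]
width: 0.0266
```

```bash
python3 look.py t3 .4964 .1383 .044;  python3 - <<'E'
from h import *
import pickle
im=pickle.load(open('t3.pkl','rb'));P=cloud(im)
a=im['color'][100:400,170:470];cv2.imwrite('pics/t3z.png',cv2.resize(a,(600,600),interpolation=cv2.INTER_CUBIC)[...,::-1])
E
```

```text
6.65 tcp [ 0.4995  0.1391 -0.0005] tooly deg 89.85 tilt [ 4.4e-03  6.0e-04 -1.0e+00] w 0.026210596102094467
px->world: x=0.5364-row*0.000133 y=0.1783-col*0.000133
```

View pics/t3z.png

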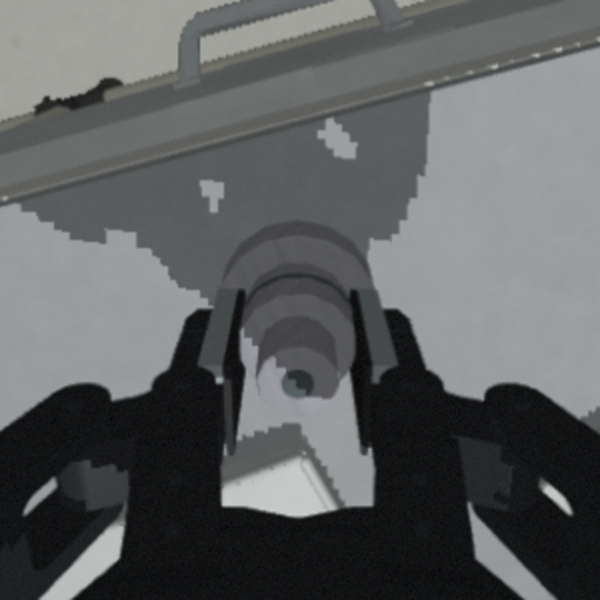

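Gripped at a 26–28 mm opening, with the tips resting on the flange (18 N). I'll lift and carry it to the part tray.

Call:
{"method": "send_rows", "body": {
  "deltas": [
    {"dp": [0,0,0.15],"rotation": [0,0,0]},
    {"dp": [0,0,0.4],"rotation": [0,0,0]},
    {"dp": [0.1,-0.05,0.4],"rotation": [0,0,0]},
    {"dp": [0.3,-0.1,0.4],"rotation": [0,0,0]},
    {"dp": [0.55,-0.16,0.4],"rotation": [0,0,0]},
    {"dp": [0.8,-0.22,0.4],"rotation": [0,0,0]},
    {"dp": [0.95,-0.27,0.4],"rotation": [0,0,0]},
    {"dp": [1,-0.275,0.4],"rotation": [0,0,0]},
    {"dp": [1,-0.275,0.4],"rotation": [0,0,0]},
    {"dp": [1,-0.275,0.4],"rotation": [0,0,0]}
  ]
}}

```text
clock: 7.48
position: [0.6163, 0.106, 0.0437]
ee_rot: [-0.002, 0.002, 1.0, 0.0]
contact_force: [-1.2, 0.0, -1.7]
width: 0.0264
```

```bash
python3 look.py t4 .618 .106 .05 .06; python3 - <<'E'
from h import *
import pickle
im=pickle.load(open('t4.pkl','rb'));o=im['color'].copy()
for q in [(.618,.106)]:
    for z,c in ((.003,(255,0,0)),):
        t=np.linspace(0,2*np.pi,60);uv=proj(im,np.c_[q[0]+.021*np.cos(t),q[1]+.021*np.sin(t),0*t+z]);cv2.polylines(o,[np.round(uv*16).astype(np.int32)],True,c,1,cv2.LINE_AA,4)
cv2.imwrite('pics/t4o.png',o[...,::-1])
E
```

```text
7.5333 tcp [0.6158 0.1061 0.0439] tooly deg 89.85 tilt [-3.2e-03  2.0e-04 -1.0e+00] w 0.02631908924101568
px->world: x=0.6780-row*0.000200 y=0.1660-col*0.000200
```

View pics/t4o.png

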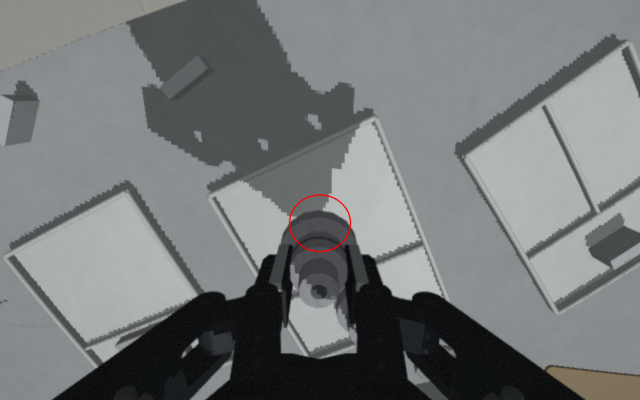

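```bash
python3 - <<'E'
from h import *
import pickle
im=pickle.load(open('t4.pkl','rb'));P=cloud(im);c=im['color']
for r in range(280,300,3): print(r,P[r,319].round(4),c[r,319],P[r,311].round(4),P[r,327].round(4))
E
```

```text
280 [0.6077 0.1055 0.0893] [76 77 82] [0.6082 0.1022 0.0885] [0.6076 0.1088 0.0895]
283 [0.6092 0.1055 0.0891] [75 77 81] [0.6092 0.1022 0.0892] [0.6089 0.1088 0.0896]
286 [0.6099 0.1055 0.0903] [34 38 40] [0.6109 0.1022 0.0888] [nan nan nan]
289 [0.6122 0.1055 0.089 ] [38 42 42] [0.6126 0.1021 0.0884] [0.6123 0.1088 0.089 ]
292 [0.6135 0.1055 0.0893] [35 40 40] [0.6145 0.1021 0.0879] [0.6141 0.1089 0.0885]
295 [0.6154 0.1055 0.0887] [74 82 83] [0.6145 0.1021 0.0899] [0.6156 0.1089 0.0884]
298 [0.6164 0.1055 0.0895] [ 93  98 102] [0.6168 0.1021 0.0888] [0.6169 0.1089 0.0887]
```

Call:
{"method": "send_rows", "body": {
  "deltas": [
    {"dp": [0.02,0,0],"rotation": [0,0,0]},
    {"dp": [0.045,0,-0.1],"rotation": [0,0,0]},
    {"dp": [0.045,0,-0.2],"rotation": [0,0,0]},
    {"dp": [0.045,0,-0.28],"rotation": [0,0,0]},
    {"dp": [0.045,0,-0.32],"rotation": [0,0,0]},
    {"dp": [0.045,0,-0.34],"rotation": [0,0,0]},
    {"dp": [0.045,0,-0.345],"rotation": [0,0,0]},
    {"dp": [0.045,0,-0.345],"rotation": [0,0,0]}
  ]
}}

```text
clock: 8.2
position: [0.6233, 0.106, 0.0031]
ee_rot: [0.0, 0.001, 1.0, 0.0]
contact_force: [0.2, -0.2, -1.3]
width: 0.0263
```

```bash
python3 look.py t5 .618 .106 .047 .06; python3 - <<'E'
from h import *
import pickle
im=pickle.load(open('t5.pkl','rb'));P=cloud(im);c=im['color']
a=c[100:400,170:470];cv2.imwrite('pics/t5z.png',cv2.resize(a,(600,600),interpolation=cv2.INTER_CUBIC)[...,::-1])
for r in range(274,310,3): print(r,P[r,319].round(4),c[r,319])
E
```

```text
8.25 tcp [0.6235 0.1059 0.0033] tooly deg 89.84 tilt [ 8.e-04  1.e-04 -1.e+00] w 0.026534688835515133
px->world: x=0.6780-row*0.000200 y=0.1660-col*0.000200
274 [0.6118 0.1056 0.0485] [86 87 91]
277 [0.6133 0.1056 0.0484] [83 83 88]
280 [0.6144 0.1056 0.0489] [81 82 87]
283 [0.6158 0.1056 0.0489] [82 83 87]
286 [0.6174 0.1056 0.0487] [39 43 43]
289 [0.6189 0.1056 0.0487] [41 46 47]
292 [0.62   0.1056 0.0491] [80 89 90]
295 [0.6217 0.1056 0.049 ] [86 94 96]
298 [0.6234 0.1056 0.0486] [ 99 104 108]
301 [0.6241 0.1056 0.0497] [148 148 156]
304 [0.6269 0.1056 0.048 ] [144 145 152]
307 [0.6283 0.1056 0.0481] [134 135 140]
```

View pics/t5z.png

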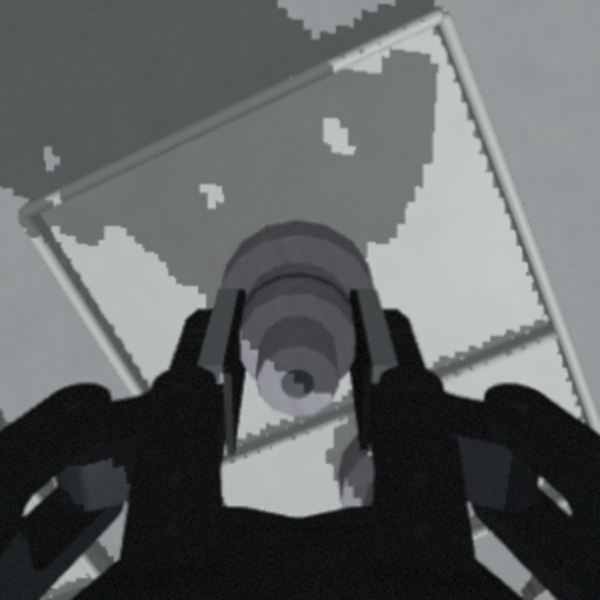

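Call:
{"method": "send_rows", "body": {
  "deltas": [
    {"dp": [0,0,-0.006],"rotation": [0,0,0]},
    {"dp": [0,0,-0.012],"rotation": [0,0,0]},
    {"dp": [0,0,-0.012],"rotation": [0,0,0]},
    {"dp": [0,0,-0.012],"rotation": [0,0,0]}
  ]
}}

```text
clock: 8.58
position: [0.6237, 0.106, 0.0026]
ee_rot: [0.001, 0.001, 1.0, 0.0]
contact_force: [-1.2, 0.2, 5.4]
width: 0.0264
```

Call:
{"method": "send_rows", "body": {
  "deltas": [
    {"dp": [0,0,0.01],"rotation": [0,0,0]},
    {"dp": [0,0,0.01],"rotation": [0,0,0]},
    {"dp": [0,0,0.01],"rotation": [0,0,0]},
    {"dp": [0,0,0.01],"rotation": [0,0,0]},
    {"dp": [0,0,0.1],"rotation": [0,0,0]},
    {"dp": [0,0,0.3],"rotation": [0,0,0]},
    {"dp": [0,0,0.6],"rotation": [0,0,0]},
    {"dp": [0,0,0.7],"rotation": [0,0,0]},
    {"dp": [0,0,0.7],"rotation": [0,0,0]}
  ],
  "fingers": -1
}}

```text
clock: 9.33
position: [0.6264, 0.1061, 0.0906]
ee_rot: [0.005, 0.001, 1.0, 0.0]
contact_force: [0.9, 0.2, 0.1]
width: 0.0851
```

```bash
python3 look.py t6 .618 .106 .047 .06; python3 - <<'E'
from h import *
import pickle
im=pickle.load(open('t6.pkl','rb'));P=cloud(im);o=im['color'].copy()
for p in [(.6444,.1181,.434)]:
    R=np.array([[np.cos(p[2]),-np.sin(p[2])],[np.sin(p[2]),np.cos(p[2])]])
    q=[[-.075,-.057],[-.075,.057],[.017,.057],[.017,-.057]]
    w=np.array(q)@R.T+p[:2];uv=proj(im,np.c_[w,np.full(4,.008)]);cv2.polylines(o,[np.round(uv*16).astype(np.int32)],True,(255,0,0),1,cv2.LINE_AA,4)
t=np.linspace(0,2*np.pi,60)
for z,r in ((.015,.021),(.033,.014),(.047,.009)):
    uv=proj(im,np.c_[.618+r*np.cos(t),.106+r*np.sin(t),0*t+z]);cv2.polylines(o,[np.round(uv*16).astype(np.int32)],True,(0,0,255),1,cv2.LINE_AA,4)
cv2.imwrite('pics/t6o.png',cv2.resize(o[100:330,170:480],(800,594),interpolation=cv2.INTER_CUBIC)[...,::-1])
E
```

```text
9.3833 tcp [0.6248 0.106  0.0882] tooly deg 89.84 tilt [ 4.9e-03  4.0e-04 -1.0e+00] w 0.08550454018372196
px->world: x=0.6780-row*0.000200 y=0.1660-col*0.000200
```

View pics/t6o.png

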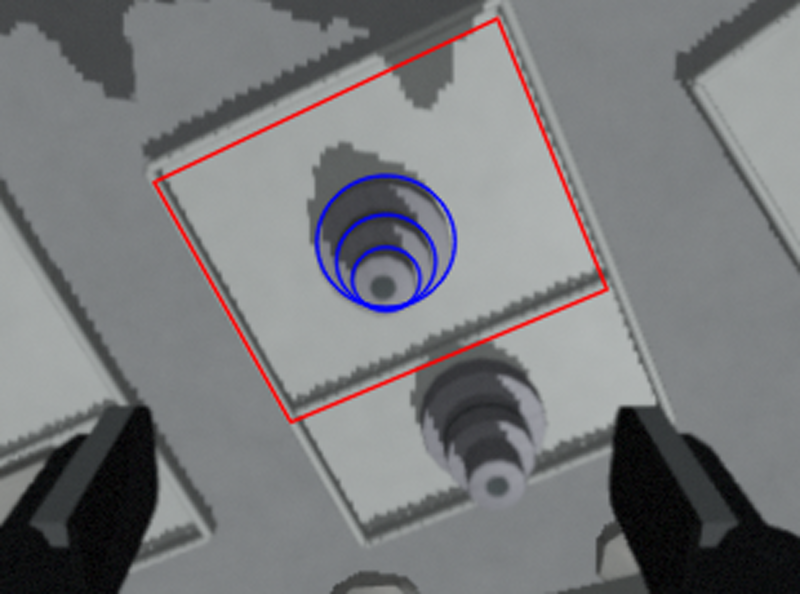

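```bash
cat > rel.py <<'E'
from h import *
from fit import fit
import pickle
for i in range(2):
    im=eyes.get_image('wrist')
    p,R=tool();print('tcp',p.round(4),R.as_matrix()[:,2].round(4))
    x,v=fit(im,.008,(.6444,.1181),.434);cs,sn=np.cos(x[2]),np.sin(x[2])
    print('part tray',x.round(4),v,'bay',(x[:2]-.029*np.array([cs,sn])).round(4))
pickle.dump(im,open('t7.pkl','wb'))
E
python3 rel.py
```

```text
tcp [0.6233 0.1059 0.0864] [ 1.1e-03  1.0e-04 -1.0e+00]
part tray [0.6394 0.1258 0.444 ] -28.43817138671875 bay [0.6133 0.1133]
tcp [0.6224 0.1059 0.0852] [-0.0014 -0.     -1.    ]
part tray [0.6398 0.1259 0.4402] -28.077030181884766 bay [0.6135 0.1135]
```

```bash
python3 - <<'E'
from h import *
import pickle
im=pickle.load(open('t7.pkl','rb'));o=im['color'].copy()
S=3
o=cv2.resize(o,None,fx=S,fy=S,interpolation=cv2.INTER_CUBIC)
def dr(p,c):
    R=np.array([[np.cos(p[2]),-np.sin(p[2])],[np.sin(p[2]),np.cos(p[2])]])
    for q in ([[-.0775,-.06],[-.0775,.06],[.0775,.06],[.0775,-.06]],[[-.075,-.057],[-.075,.057],[.017,.057],[.017,-.057]]):
        w=np.array(q)@R.T+p[:2];uv=proj(im,np.c_[w,np.full(4,.008)])*S+(S-1)/2;cv2.polylines(o,[np.round(uv*16).astype(np.int32)],True,c,1,cv2.LINE_AA,4)
dr((.6444,.1181,.434),(255,0,0));dr((.6398,.1259,.44),(0,160,0))
o=o[240:1000,540:1440];cv2.imwrite('pics/t7o.png',cv2.resize(o,(700,591),interpolation=cv2.INTER_AREA)[...,::-1])
E
```

```text
(no output)
```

View pics/t7o.png

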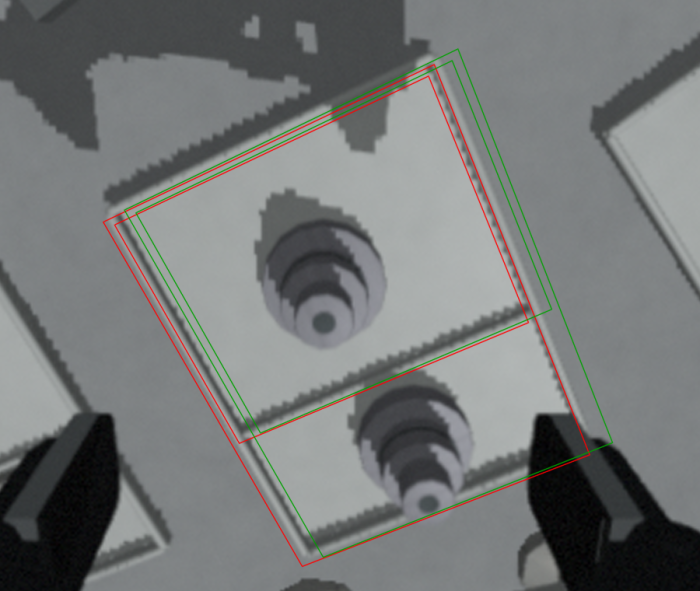

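```bash
python3 - <<'E'
from h import *
import pickle
im=pickle.load(open('t7.pkl','rb'))
o=im['color'][90:310,210:410];cv2.imwrite('pics/t7z.png',cv2.resize(o,None,fx=2.7,fy=2.7,interpolation=cv2.INTER_CUBIC)[...,::-1])
p,R=tool();print(p)
E
```

```text
[0.62239703 0.10585759 0.08518075]
```

View pics/t7z.png

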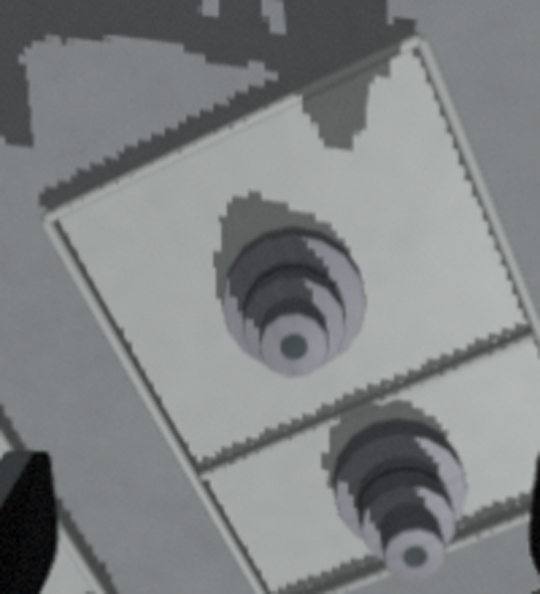

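```bash
cat >> h.py <<'E'
def unproj(im,uv,z):
    K=np.array(im['mtx'],float);n=cv2.undistortPoints(np.array(uv,float).reshape(-1,1,2),K,np.array([float(im['k1']),0,0,0])).reshape(-1,2)
    c,R=campose(im);d=R.apply(np.c_[n,np.ones(len(n))]);t=(z-c[2])/d[:,2];return c+d*t[:,None]
E
python3 - <<'E'
from h import *
import pickle
im=pickle.load(open('t7.pkl','rb'))
f=lambda q:(np.array(q)-0.85)/2.7+[210,90]
W=unproj(im,f([(46,212),(426,38),(258,590),(537,325)]),.008)[:,:2];print('FL,FR,L,R',W.round(4))
fl,fr,l,r=W
print('front len',np.linalg.norm(fr-fl),'yaw front',np.arctan2(*( (fr-fl)[[0,1]]*[-1,1])),'yaw L',np.arctan2((l-fl)[1],(l-fl)[0]),'yaw R',np.arctan2((r-fr)[1],(r-fr)[0]))
yaw=.434;cs,sn=np.cos(yaw),np.sin(yaw);mid=(fl+fr)/2
print('bay centre',mid+.0485*np.array([cs,sn]))
for n,q,z in [('hole',(293,346),.047),('spigot',(293,344),.047),('flange',(294,294),.015)]:print(n,unproj(im,f([q]),z).round(4))
P=cloud(im)
for q in [(120,300),(300,130),(450,250),(293,346)]:
    u=f(q).round().astype(int);print(q,P[u[1],u[0]].round(4))
E
```

```text
FL,FR,L,R [[0.5942 0.0339]
 [0.5464 0.1412]
 [0.7241 0.093 ]
 [0.6291 0.1785]]
front len 0.11742123398492058 yaw front 0.41839324248839727 yaw L 0.42661161969531025 yaw R 0.42365108741770324
bay centre [0.61430434 0.1079476 ]
hole [[0.6203 0.1051 0.047 ]]
spigot [[0.6198 0.1051 0.047 ]]
flange [[0.6169 0.1053 0.015 ]]
(120, 300) [0.6227 0.0524 0.0031]
(300, 130) [0.5717 0.1073 0.004 ]
(450, 250) [0.6066 0.1513 0.0039]
(293, 346) [0.62   0.1049 0.0482]
```

Call:
{"method": "send_rows", "body": {
  "deltas": [
    {"dp": [-0.1,-0.1,0.1],"rotation": [0,0,-0.2]},
    {"dp": [-0.3,-0.25,0.2],"rotation": [0,0,-0.45]},
    {"dp": [-0.55,-0.4,0.3],"rotation": [0,0,-0.7]},
    {"dp": [-0.75,-0.55,0.3],"rotation": [0,0,-0.9]},
    {"dp": [-0.83,-0.66,0.3],"rotation": [0,0,-1]},
    {"dp": [-0.83,-0.66,0.3],"rotation": [0,0,-1]}
  ]
}}

```text
clock: 9.98
position: [0.5194, 0.025, 0.1203]
ee_rot: [-0.003, 0.25, 0.968, -0.001]
contact_force: [0.4, -0.5, -1.1]
width: 0.0854
```

Call:
{"method": "send_rows", "body": {
  "deltas": [
    {"dp": [0,0,0],"rotation": [0,0,-0.25]},
    {"dp": [0,0,0],"rotation": [0,0,-0.5]},
    {"dp": [0,0,0],"rotation": [0,0,-0.75]},
    {"dp": [0,0,0],"rotation": [0,0,-0.93]},
    {"dp": [0,0,0],"rotation": [0,0,-0.93]},
    {"dp": [0,0,0],"rotation": [0,0,-0.93]},
    {"dp": [0,0,0],"rotation": [0,0,-0.93]}
  ]
}}

```text
clock: 10.57
position: [0.5236, 0.027, 0.1209]
ee_rot: [-0.001, 0.464, 0.886, -0.0]
contact_force: [1.0, -0.1, 0.0]
width: 0.0854
```

```bash
python3 look.py l1 .5237 .027 .012; python3 - <<'E'
from h import *
import pickle
im=pickle.load(open('l1.pkl','rb'))
cv2.imwrite('pics/l1c.png',im['color'][...,::-1])
E
```

```text
10.6167 tcp [0.5236 0.027  0.1211] tooly deg 34.67 tilt [-9.e-04  2.e-04 -1.e+00] w 0.08499535761030004
px->world: x=0.5637-row*0.000133 y=0.0670-col*0.000133
```

View pics/l1.png

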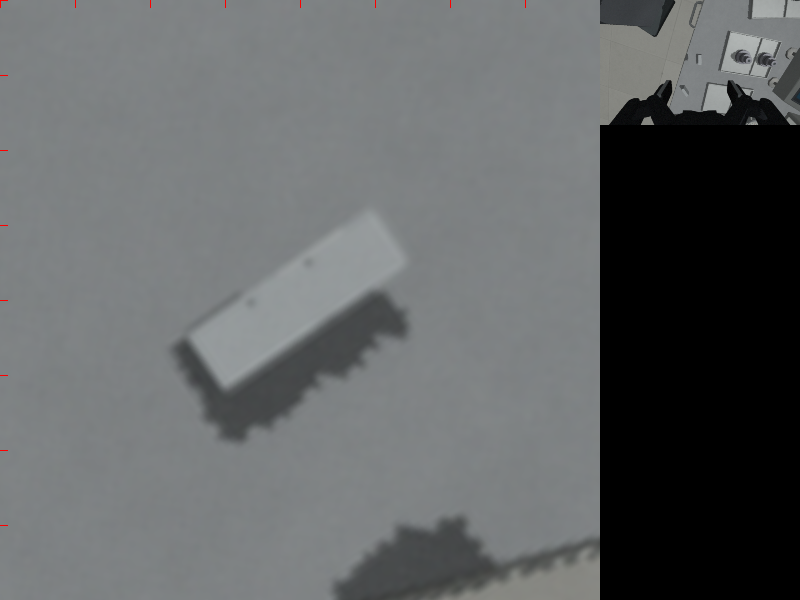

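View pics/l1c.png

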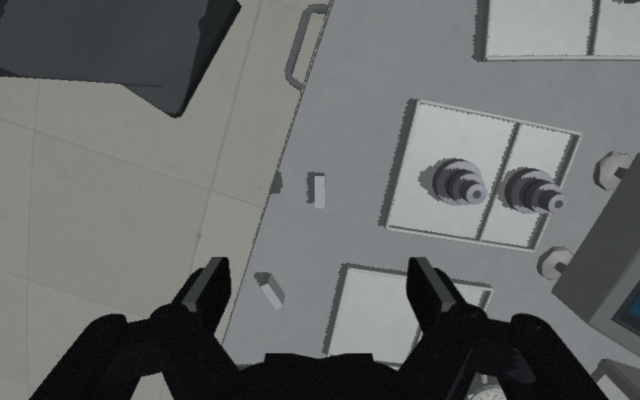

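```bash
python3 - <<'E'
from h import *
from fit import fit
import pickle
im=pickle.load(open('l1.pkl','rb'))
x,v=fit(im,.008,(.642,.12),.434);cs,sn=np.cos(x[2]),np.sin(x[2])
bay=x[:2]-.029*np.array([cs,sn])
print('part tray',x.round(4),v,'bay',bay.round(4))
S=4
o=cv2.resize(im['color'],None,fx=S,fy=S,interpolation=cv2.INTER_CUBIC)
R=np.array([[cs,-sn],[sn,cs]])
for q,z in (([[-.0775,-.06],[-.0775,.06],[.0775,.06],[.0775,-.06]],.008),([[-.0745,-.057],[-.0745,.057],[.017,.057],[.017,-.057]],.003)):
    w=np.array(q)@R.T+x[:2];uv=proj(im,np.c_[w,np.full(4,z)])*S+(S-1)/2;cv2.polylines(o,[np.round(uv*16).astype(np.int32)],True,(255,0,0),1,cv2.LINE_AA,4)
t=np.linspace(0,2*np.pi,60)
for cc,col in ((bay,(0,0,255)),):
  for z,r in ((.015,.021),(.047,.009)):
    uv=proj(im,np.c_[cc[0]+r*np.cos(t),cc[1]+r*np.sin(t),0*t+z])*S+(S-1)/2;cv2.polylines(o,[np.round(uv*16).astype(np.int32)],True,col,1,cv2.LINE_AA,4)
cv2.imwrite('pics/l1o.png',o[370:370+660,370*S:370*S+860][:600,:800][...,::-1])
P=cloud(im)
E
```

```text
part tray [0.6446 0.1182 0.4356] -33.249473571777344 bay [0.6183 0.106 ]
```

View pics/l1o.png

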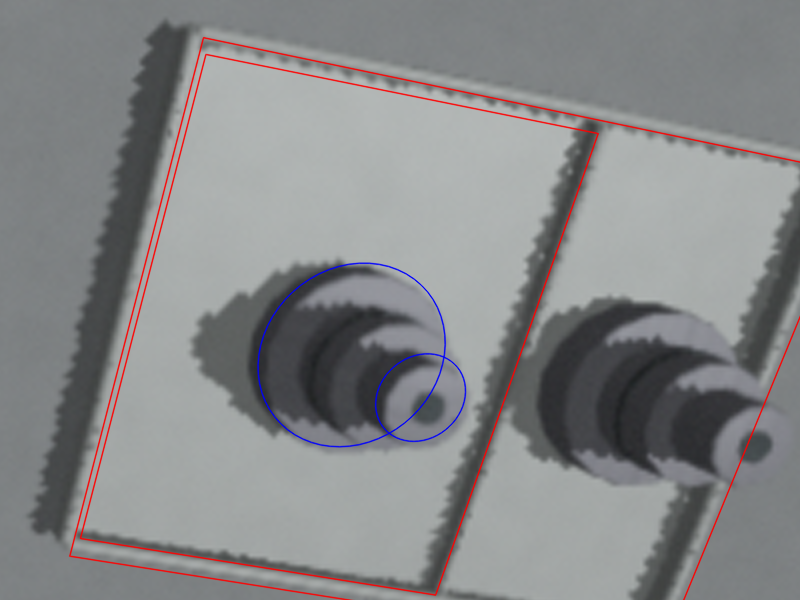

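Call:
{"method": "send_rows", "body": {
  "deltas": [
    {"dp": [0,0,-0.3],"rotation": [0,0,0]},
    {"dp": [0,0.002,-0.6],"rotation": [0,0,0]},
    {"dp": [0,0.002,-0.85],"rotation": [0,0,0]},
    {"dp": [0,0.002,-1],"rotation": [0,0,0]},
    {"dp": [0,0.002,-1],"rotation": [0,0,0]},
    {"dp": [0,0.002,-1],"rotation": [0,0,0]},
    {"dp": [0,0.002,-1],"rotation": [0,0,0]}
  ]
}}

```text
clock: 11.2
position: [0.5249, 0.0269, 0.0027]
ee_rot: [0.001, 0.465, 0.885, 0.0]
contact_force: [0.1, -0.7, 0.7]
width: 0.0855
```

Call:
{"method": "send_rows", "body": {
  "deltas": [
    {"dp": [0,0,-0.05],"rotation": [0,0,0]},
    {"dp": [0,0,-0.1],"rotation": [0,0,0]},
    {"dp": [0,0,-0.1],"rotation": [0,0,0]},
    {"dp": [0,0,-0.1],"rotation": [0,0,0]}
  ],
  "fingers": 0.2
}}

```text
clock: 11.53
position: [0.5235, 0.0269, -0.0101]
ee_rot: [0.0, 0.465, 0.885, 0.0]
contact_force: [0.3, -0.7, -0.3]
width: 0.0387
```

```bash
python3 look.py l2 .5237 .027 .012
```

```text
11.5833 tcp [ 0.5237  0.0269 -0.01  ] tooly deg 34.55 tilt [ 5.e-04  0.e+00 -1.e+00] w 0.03410142204895523
px->world: x=0.5637-row*0.000133 y=0.0670-col*0.000133
```

View pics/l2.png

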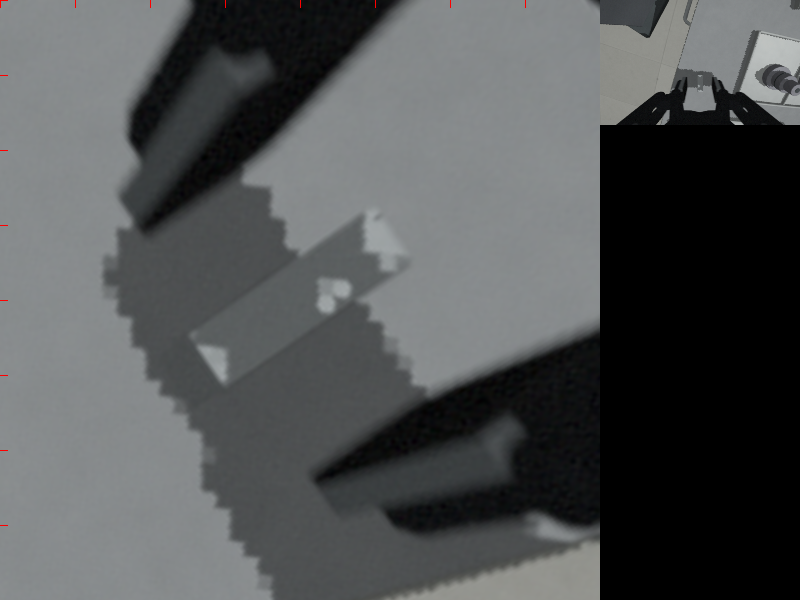

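Call:
{"method": "send_rows", "body": {
  "deltas": [
    {"dp": [0,0,-0.01],"rotation": [0,0,0]},
    {"dp": [0,0,-0.01],"rotation": [0,0,0]},
    {"dp": [0,0,-0.01],"rotation": [0,0,0]},
    {"dp": [0,0,-0.01],"rotation": [0,0,0]},
    {"dp": [0,0,-0.01],"rotation": [0,0,0]},
    {"dp": [0,0,-0.01],"rotation": [0,0,0]}
  ],
  "fingers": 1
}}

```text
clock: 12.08
position: [0.5239, 0.0269, -0.0112]
ee_rot: [0.0, 0.465, 0.885, 0.0]
contact_force: [0.2, 1.1, 2.4]
width: 0.0078
```

```bash
python3 look.py l3 .5237 .027 .012
```

```text
12.1333 tcp [ 0.5238  0.0269 -0.0112] tooly deg 34.55 tilt [ 6.e-04 -0.e+00 -1.e+00] w 0.007794813204912951
px->world: x=0.5637-row*0.000133 y=0.0670-col*0.000133
```

View pics/l3.png

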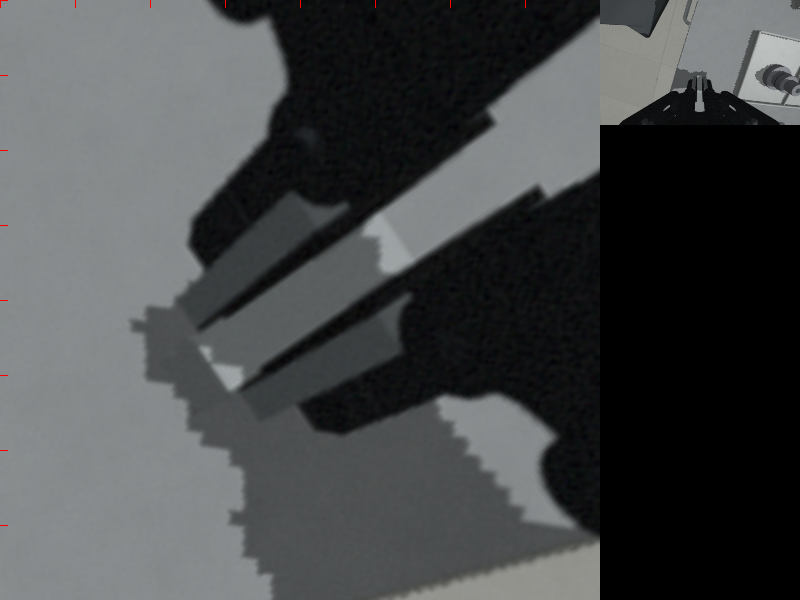

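Call:
{"method": "send_rows", "body": {
  "deltas": [
    {"dp": [0,0,0.1],"rotation": [0,0,0]},
    {"dp": [0,0,0.35],"rotation": [0,0,0]},
    {"dp": [0,0.1,0.6],"rotation": [0,0,0.02]},
    {"dp": [0.06,0.35,0.68],"rotation": [0,0,0.05]},
    {"dp": [0.15,0.65,0.68],"rotation": [0,0,0.1]},
    {"dp": [0.28,0.95,0.68],"rotation": [0,0,0.1]}
  ]
}}

```text
clock: 12.63
position: [0.557, 0.1417, 0.0713]
ee_rot: [0.0, 0.443, 0.896, 0.0]
contact_force: [0.7, -0.8, -1.0]
width: 0.0079
```

Call:
{"method": "send_rows", "body": {
  "deltas": [
    {"dp": [0.1,0.3,0],"rotation": [0,0,0]},
    {"dp": [0.19,0.6,0],"rotation": [0,0,0]},
    {"dp": [0.25,0.85,0],"rotation": [0,0,0]},
    {"dp": [0.28,0.95,0],"rotation": [0,0,0]},
    {"dp": [0.28,0.95,0],"rotation": [0,0,0]},
    {"dp": [0.28,0.95,0],"rotation": [0,0,0]},
    {"dp": [0.28,0.95,0],"rotation": [0,0,0]}
  ]
}}

```text
clock: 13.22
position: [0.5899, 0.2535, 0.0696]
ee_rot: [-0.0, 0.443, 0.896, -0.001]
contact_force: [0.0, -0.3, 0.7]
width: 0.0073
```

```bash
python3 look.py l4 .59 .254 .08 .05; python3 - <<'E'
from h import *
import pickle
im=pickle.load(open('l4.pkl','rb'))
cv2.imwrite('pics/l4c.png',im['color'][...,::-1])
E
```

```text
13.2667 tcp [0.5901 0.2532 0.0698] tooly deg 37.35 tilt [-0.0013 -0.0011 -1.    ] w 0.007648601979700762
px->world: x=0.6400-row*0.000167 y=0.3040-col*0.000167
```

View pics/l4c.png

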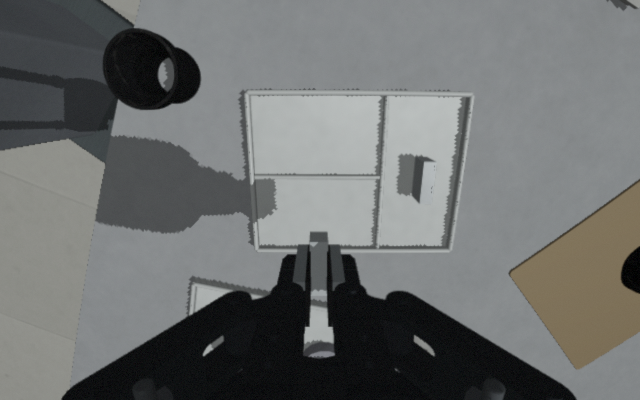

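```bash
python3 - <<'E'
from h import *
import pickle
im=pickle.load(open('l4.pkl','rb'))
o=im['color'][80:260,235:480];cv2.imwrite('pics/l4z.png',cv2.resize(o,None,fx=3.25,fy=3.25,interpolation=cv2.INTER_CUBIC)[...,::-1])
E
```

```text
(no output)
```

View pics/l4z.png

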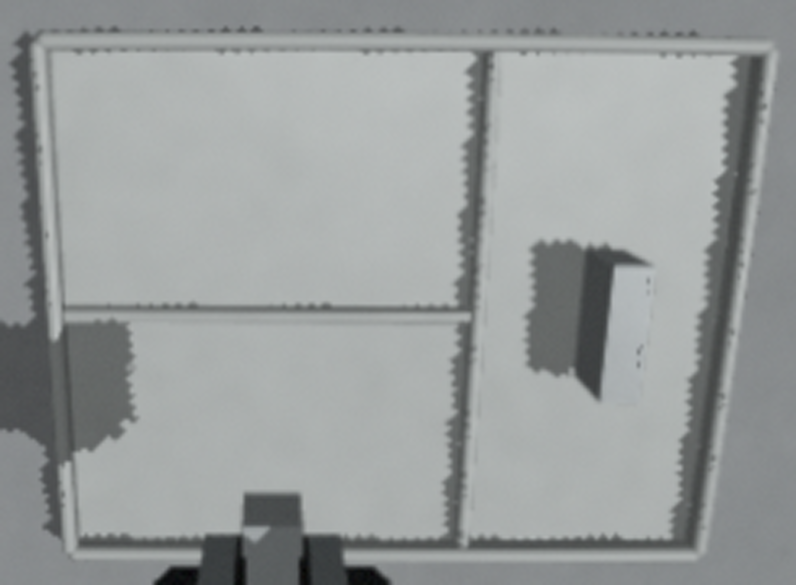

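```bash
python3 - <<'E'
from h import *
import pickle
im=pickle.load(open('l4.pkl','rb'))
f=lambda q:(np.array(q,float)-1.1)/3.25+[235,80]
print('bays',unproj(im,f([(267.3,436),(262.8,182)]),.003).round(4))
print('corners outer rim',unproj(im,f([(38,38),(775,45),(703,553),(72,553)]),.008).round(4))
p,R=tool();print('tcp',p.round(4))
print('tcp px',proj(im,[p]), 'end top edge px (expect)', [ (proj(im,[p+R.apply([.015,s*.0045,0])+[0,0,dz]])-[235,80])*3.25+1.1 for s in (-1,1) for dz in (.0112,.0232)])
P=cloud(im)
u=f([(272,505)])[0].round().astype(int);print(P[u[1],u[0]]);u=f([(290,545)])[0].round().astype(int);print(P[u[1],u[0]])
E
```

```text
bays [[0.5916 0.2484 0.003 ]
 [0.5547 0.2951 0.003 ]]
corners outer rim [[0.4995 0.2909 0.008 ]
 [0.6219 0.3837 0.008 ]
 [0.6934 0.2903 0.008 ]
 [0.5713 0.197  0.008 ]]
tcp [0.5901 0.2532 0.0698]
tcp px [[319.18987089 247.99151085]] end top edge px (expect) [array([[246.30533451, 493.83781083]]), array([[244.10777777, 527.44028348]]), array([[303.55337262, 493.91557455]]), array([[305.81169173, 527.52393434]])]
[0.58002552 0.26539375 0.08680195]
[0.58396103 0.26495285 0.09434097]
```

Call:
{"method": "send_rows", "body": {
  "deltas": [
    {"dp": [0.006,-0.02,-0.15],"rotation": [0,0,0]},
    {"dp": [0.006,-0.027,-0.35],"rotation": [0,0,0]},
    {"dp": [0.006,-0.027,-0.52],"rotation": [0,0,0]},
    {"dp": [0.006,-0.027,-0.6],"rotation": [0,0,0]},
    {"dp": [0.006,-0.027,-0.63],"rotation": [0,0,0]},
    {"dp": [0.006,-0.027,-0.645],"rotation": [0,0,0]},
    {"dp": [0.006,-0.027,-0.65],"rotation": [0,0,0]},
    {"dp": [0.006,-0.027,-0.65],"rotation": [0,0,0]},
    {"dp": [0.006,-0.027,-0.65],"rotation": [0,0,0]}
  ]
}}

```text
clock: 14.02
position: [0.5924, 0.2519, -0.0067]
ee_rot: [0.001, 0.443, 0.897, 0.001]
contact_force: [-0.6, 0.4, 0.6]
width: 0.0078
```

```bash
python3 look.py l5 .59 .25 .015 .05; python3 - <<'E'
from h import *
import pickle
im=pickle.load(open('l5.pkl','rb'))
o=im['color'][60:320,160:500];cv2.imwrite('pics/l5z.png',cv2.resize(o,None,fx=2.3,fy=2.3,interpolation=cv2.INTER_CUBIC)[...,::-1])
E
```

```text
14.0667 tcp [ 0.5923  0.252  -0.0068] tooly deg 37.42 tilt [ 2.e-03  6.e-04 -1.e+00] w 0.007906141130144454
px->world: x=0.6400-row*0.000167 y=0.3000-col*0.000167
```

View pics/l5z.png

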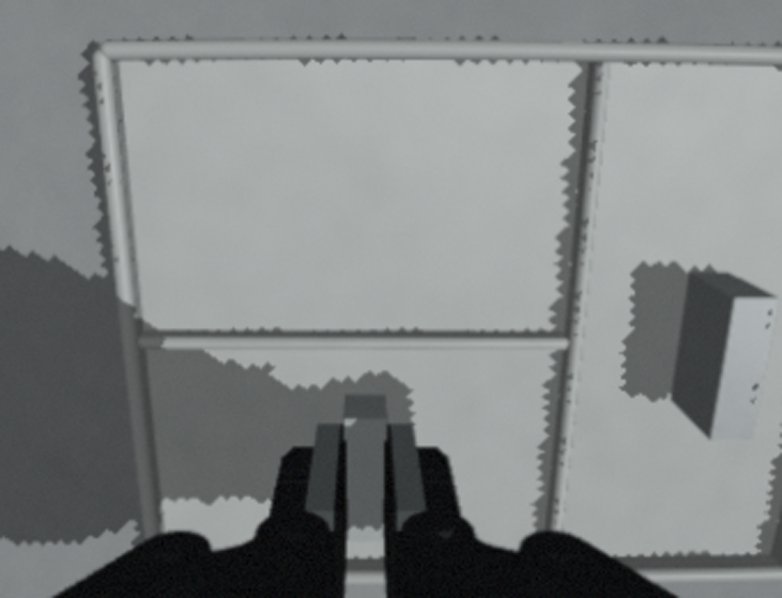

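```bash
python3 - <<'E'
from h import *
import pickle
im=pickle.load(open('l5.pkl','rb'))
f=lambda q:(np.array(q,float)-.65)/2.3+[160,60]
near=unproj(im,f([(365,395)]),.0042)[0]
W=unproj(im,f([(360,349),(345,558),(152,430),(556,430)]),.003)
ax=np.array([np.cos(.65),np.sin(.65)]);ay=np.array([-ax[1],ax[0]])
print('near',near[:2]@ax,near[:2]@ay,'rib y',W[0,:2]@ay,'wall y',W[1,:2]@ay,'front x',W[2,:2]@ax,'back rib x',W[3,:2]@ax)
p,_=tool();print('tcp',p[:2]@ax,p[:2]@ay)
cx=(W[2,:2]@ax+W[3,:2]@ax)/2;cy=W[0,:2]@ay-.0275
print('centre from walls',cx,cy,'err block',near[:2]@ax-cx,near[:2]@ay-.015-cy)
print(cx*ax+cy*ay)
E
```

```text
near 0.6235360360622927 -0.14335944046910226 rib y -0.13288033944394828 wall y -0.18753319140413346 front x 0.5746444893320193 back rib x 0.6674570964993826
tcp 0.6240114658304952 -0.15787297083152582
centre from walls 0.621050792915701 -0.16038033944394828 err block 0.002485243146591709 0.0020208989748460027
[0.59146848 0.24817531]
```

Call:
{"method": "send_rows", "body": {
  "deltas": [
    {"dp": [-0.006,-0.026,0],"rotation": [0,0,0]},
    {"dp": [-0.006,-0.026,0],"rotation": [0,0,0]},
    {"dp": [-0.006,-0.026,0],"rotation": [0,0,0]},
    {"dp": [-0.006,-0.026,-0.008],"rotation": [0,0,0]},
    {"dp": [-0.006,-0.026,-0.014],"rotation": [0,0,0]},
    {"dp": [-0.006,-0.026,-0.014],"rotation": [0,0,0]},
    {"dp": [-0.006,-0.026,-0.014],"rotation": [0,0,0]}
  ]
}}

```text
clock: 14.65
position: [0.591, 0.2486, -0.0083]
ee_rot: [0.0, 0.443, 0.897, 0.0]
contact_force: [-1.5, -1.2, 7.2]
width: 0.0078
```

Call:
{"method": "send_rows", "body": {
  "deltas": [
    {"dp": [0,0,0],"rotation": [0,0,0]},
    {"dp": [0,0,0],"rotation": [0,0,0]},
    {"dp": [0,0,0],"rotation": [0,0,0]},
    {"dp": [0,0,0.05],"rotation": [0,0,0]},
    {"dp": [0,0,0.2],"rotation": [0,0,0]},
    {"dp": [0,0,0.5],"rotation": [0,0,0]},
    {"dp": [0,0,0.8],"rotation": [0,0,0]},
    {"dp": [0,0,0.8],"rotation": [0,0,0]},
    {"dp": [0,0,0.8],"rotation": [0,0,0]}
  ],
  "fingers": 0.2
}}

```text
clock: 15.4
position: [0.5928, 0.2492, 0.0895]
ee_rot: [0.002, 0.443, 0.897, 0.002]
contact_force: [-0.6, 0.1, -0.3]
width: 0.0339
```

```bash
python3 look.py l6 .59 .25 .015 .05; python3 - <<'E'
from h import *
import pickle
im=pickle.load(open('l6.pkl','rb'))
o=im['color'][60:320,160:500];cv2.imwrite('pics/l6z.png',cv2.resize(o,None,fx=2.3,fy=2.3,interpolation=cv2.INTER_CUBIC)[...,::-1])
E
```

```text
15.45 tcp [0.5912 0.2487 0.0875] tooly deg 37.42 tilt [ 1.8e-03  6.0e-04 -1.0e+00] w 0.0344858719328436
px->world: x=0.6400-row*0.000167 y=0.3000-col*0.000167
```

View pics/l6z.png

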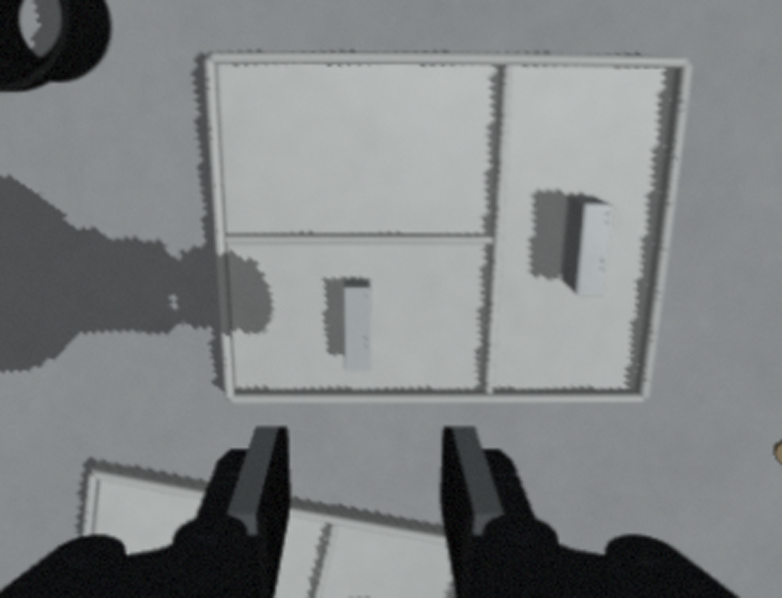

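Call:
{"method": "send_rows", "body": {
  "deltas": [
    {"dp": [-0.03,-0.25,0.05],"rotation": [0,0,0.1]},
    {"dp": [-0.07,-0.5,0.1],"rotation": [0,0,0.2]},
    {"dp": [-0.13,-0.93,0.2],"rotation": [0,0,0.29]},
    {"dp": [-0.13,-0.93,0.2],"rotation": [0,0,0.29]}
  ],
  "fingers": -1
}}

```text
clock: 15.78
position: [0.5732, 0.1326, 0.1095]
ee_rot: [-0.001, 0.377, 0.926, -0.002]
contact_force: [0.1, 0.7, -0.1]
width: 0.0802
```

Call:
{"method": "send_rows", "body": {
  "deltas": [
    {"dp": [-0.04,-0.31,0],"rotation": [0,0,0.1]},
    {"dp": [-0.08,-0.62,0],"rotation": [0,0,0.2]},
    {"dp": [-0.13,-0.93,0],"rotation": [0,0,0.29]},
    {"dp": [-0.13,-0.93,0],"rotation": [0,0,0.29]}
  ]
}}

```text
clock: 16.12
position: [0.5574, 0.0197, 0.1088]
ee_rot: [-0.002, 0.31, 0.951, -0.002]
contact_force: [0.6, -0.3, 0.1]
width: 0.0855
```

Call:
{"method": "send_rows", "body": {
  "deltas": [
    {"dp": [-0.04,-0.31,0],"rotation": [0,0,0.1]},
    {"dp": [-0.08,-0.62,0],"rotation": [0,0,0.2]},
    {"dp": [-0.13,-0.85,0],"rotation": [0,0,0.28]},
    {"dp": [-0.13,-0.93,0],"rotation": [0,0,0.28]},
    {"dp": [-0.13,-0.93,0],"rotation": [0,0,0.28]},
    {"dp": [-0.13,-0.93,0],"rotation": [0,0,0.28]}
  ]
}}

```text
clock: 16.62
position: [0.5437, -0.0855, 0.1096]
ee_rot: [-0.001, 0.243, 0.97, 0.001]
contact_force: [-0.2, -0.3, 0.7]
width: 0.0856
```

```bash
python3 look.py g1 .5445 -.0854 .020; python3 - <<'E'
from h import *
import pickle
im=pickle.load(open('g1.pkl','rb'));cv2.imwrite('pics/g1c.png',im['color'][...,::-1])
E
```

```text
16.6667 tcp [ 0.5439 -0.0849  0.1097] tooly deg 62.01 tilt [-0.0012  0.0016 -1.    ] w 0.08527557332035218
px->world: x=0.5845-row*0.000133 y=-0.0454-col*0.000133
```

View pics/g1.png

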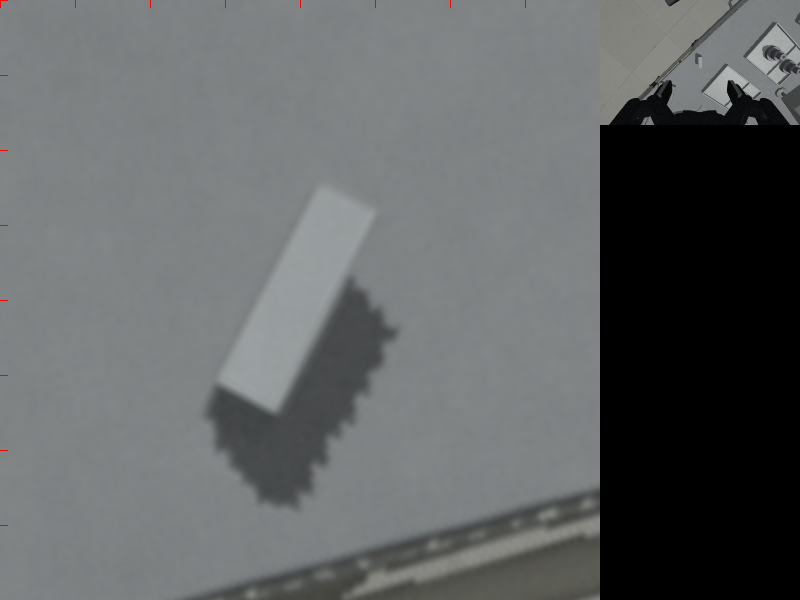

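View pics/g1c.png

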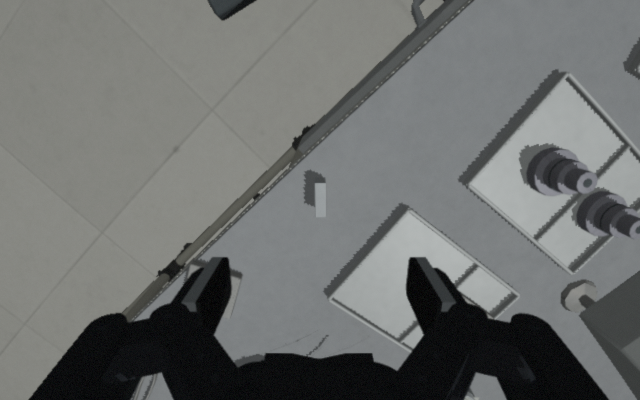

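Call:
{"method": "send_rows", "body": {
  "deltas": [
    {"dp": [0.008,0,-0.3],"rotation": [0,0,0.035]},
    {"dp": [0.008,0,-0.6],"rotation": [0,0,0.035]},
    {"dp": [0.008,0,-0.85],"rotation": [0,0,0.035]},
    {"dp": [0.008,0,-0.97],"rotation": [0,0,0.035]},
    {"dp": [0.008,0,-1],"rotation": [0,0,0.035]},
    {"dp": [0.008,0,-1],"rotation": [0,0,0.035]},
    {"dp": [0.008,0,-1],"rotation": [0,0,0.035]}
  ]
}}

```text
clock: 17.25
position: [0.546, -0.0853, -0.0089]
ee_rot: [0.001, 0.232, 0.973, 0.0]
contact_force: [0.2, -0.1, 0.7]
width: 0.0853
```

Call:
{"method": "send_rows", "body": {
  "deltas": [
    {"dp": [0,0,0],"rotation": [0,0,0]},
    {"dp": [0,0,0],"rotation": [0,0,0]},
    {"dp": [0,0,0],"rotation": [0,0,0]},
    {"dp": [0,0,0],"rotation": [0,0,0]},
    {"dp": [0,0,0],"rotation": [0,0,0]},
    {"dp": [0,0,0],"rotation": [0,0,0]},
    {"dp": [0,0,0],"rotation": [0,0,0]},
    {"dp": [0,0,0],"rotation": [0,0,0]},
    {"dp": [0,0,0],"rotation": [0,0,0]},
    {"dp": [0,0,0],"rotation": [0,0,0]}
  ],
  "fingers": 1
}}

```text
clock: 18.08
position: [0.5452, -0.0864, -0.0092]
ee_rot: [0.0, 0.233, 0.972, -0.0]
contact_force: [-0.4, -0.0, 5.5]
width: 0.0079
```

```bash
python3 look.py g2 .5445 -.0854 .020
```

```text
18.1333 tcp [ 0.5452 -0.0864 -0.0092] tooly deg 63.05 tilt [ 6.e-04 -2.e-04 -1.e+00] w 0.007951104708256529
px->world: x=0.5845-row*0.000133 y=-0.0454-col*0.000133
```

View pics/g2.png

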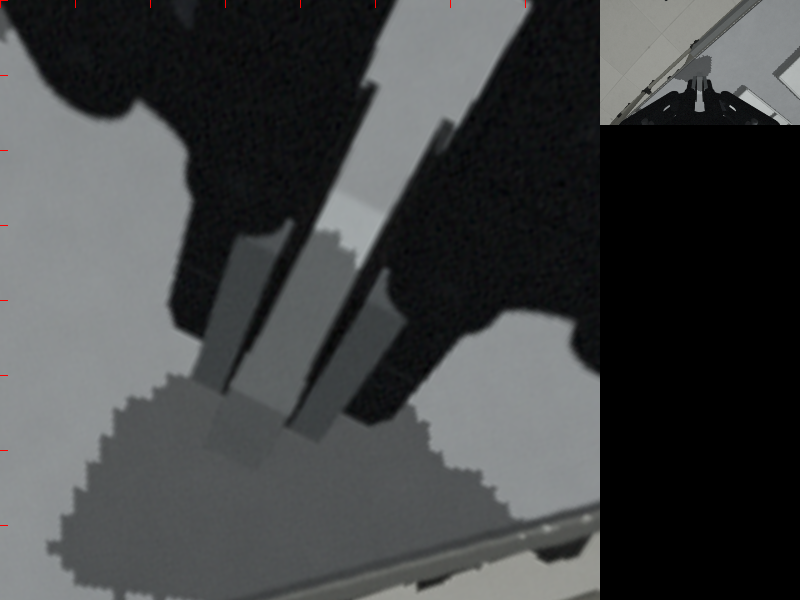

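Call:
{"method": "send_rows", "body": {
  "deltas": [
    {"dp": [0,0,0.1],"rotation": [0,0,0]},
    {"dp": [0,0,0.35],"rotation": [0,0,0]},
    {"dp": [0,0.1,0.6],"rotation": [0,0,-0.1]},
    {"dp": [0,0.35,0.71],"rotation": [0,0,-0.25]},
    {"dp": [0,0.65,0.71],"rotation": [0,0,-0.4]},
    {"dp": [0,0.95,0.71],"rotation": [0,0,-0.6]}
  ]
}}

```text
clock: 18.63
position: [0.5458, 0.0284, 0.0767]
ee_rot: [0.001, 0.379, 0.926, 0.001]
contact_force: [1.3, 0.1, -1.4]
width: 0.008
```

Call:
{"method": "send_rows", "body": {
  "deltas": [
    {"dp": [0,0.33,0],"rotation": [0,0,-0.15]},
    {"dp": [0,0.66,0],"rotation": [0,0,-0.295]},
    {"dp": [0,1,0],"rotation": [0,0,-0.295]}
  ]
}}

```text
clock: 18.88
position: [0.5444, 0.1493, 0.0752]
ee_rot: [-0.0, 0.444, 0.896, -0.0]
contact_force: [-0.1, -0.6, 0.1]
width: 0.0077
```

Call:
{"method": "send_rows", "body": {
  "deltas": [
    {"dp": [0.02,0.33,0],"rotation": [0,0,0]},
    {"dp": [0.05,0.66,0],"rotation": [0,0,0]},
    {"dp": [0.08,1,0],"rotation": [0,0,0]}
  ]
}}

```text
clock: 19.13
position: [0.5539, 0.2696, 0.0751]
ee_rot: [-0.0, 0.443, 0.897, -0.0]
contact_force: [0.2, -0.6, -0.2]
width: 0.0078
```

Call:
{"method": "send_rows", "body": {
  "deltas": [
    {"dp": [0,0.1,0],"rotation": [0,0,0]},
    {"dp": [0,0.2,0],"rotation": [0,0,0]},
    {"dp": [0,0.2,0],"rotation": [0,0,0]},
    {"dp": [0,0.2,0],"rotation": [0,0,0]},
    {"dp": [0,0.2,0],"rotation": [0,0,0]}
  ]
}}

```text
clock: 19.55
position: [0.5543, 0.2901, 0.0753]
ee_rot: [-0.0, 0.443, 0.896, -0.001]
contact_force: [-0.2, -0.3, -0.1]
width: 0.0081
```

```bash
python3 look.py g3 .556 .2945 .08 .05; python3 - <<'E'
from h import *
import pickle
im=pickle.load(open('g3.pkl','rb'))
o=im['color'][60:320,160:500];cv2.imwrite('pics/g3z.png',cv2.resize(o,None,fx=2.3,fy=2.3,interpolation=cv2.INTER_CUBIC)[...,::-1])
E
```

```text
19.6 tcp [0.5544 0.29   0.0755] tooly deg 37.32 tilt [-7.e-04 -9.e-04 -1.e+00] w 0.007861189947539036
px->world: x=0.6060-row*0.000167 y=0.3445-col*0.000167
```

View pics/g3z.png

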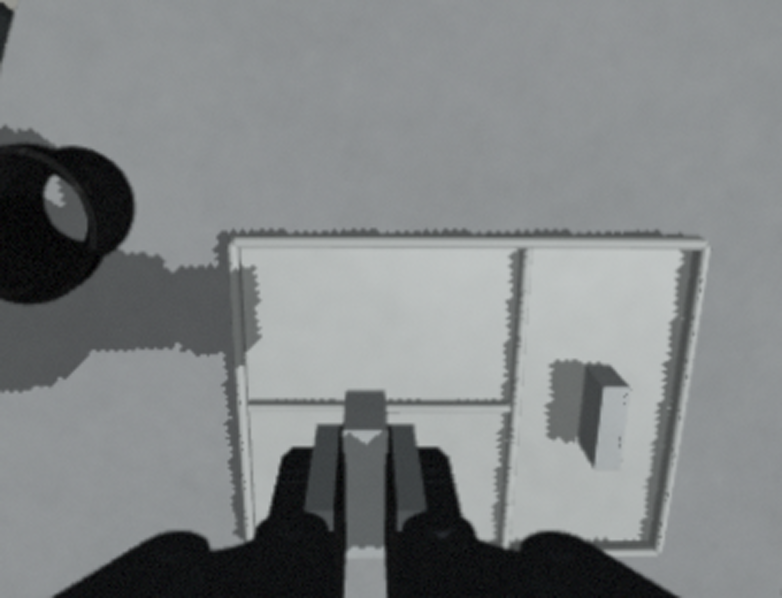

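Call:
{"method": "send_rows", "body": {
  "deltas": [
    {"dp": [0.01,0.02,-0.15],"rotation": [0,0,0]},
    {"dp": [0.018,0.033,-0.35],"rotation": [0,0,0]},
    {"dp": [0.018,0.033,-0.52],"rotation": [0,0,0]},
    {"dp": [0.018,0.033,-0.6],"rotation": [0,0,0]},
    {"dp": [0.018,0.033,-0.64],"rotation": [0,0,0]},
    {"dp": [0.018,0.033,-0.655],"rotation": [0,0,0]},
    {"dp": [0.018,0.033,-0.66],"rotation": [0,0,0]},
    {"dp": [0.018,0.033,-0.66],"rotation": [0,0,0]},
    {"dp": [0.018,0.033,-0.66],"rotation": [0,0,0]}
  ]
}}

```text
clock: 20.35
position: [0.5576, 0.296, -0.0024]
ee_rot: [0.001, 0.443, 0.897, 0.001]
contact_force: [-0.1, 0.0, -0.3]
width: 0.0077
```

```bash
python3 look.py g4 .556 .2945 .08 .05; python3 - <<'E'
from h import *
import pickle
im=pickle.load(open('g4.pkl','rb'))
o=im['color'][60:320,160:500];cv2.imwrite('pics/g4z.png',cv2.resize(o,None,fx=2.3,fy=2.3,interpolation=cv2.INTER_CUBIC)[...,::-1])
E
```

```text
20.4 tcp [ 0.5575  0.296  -0.0025] tooly deg 37.41 tilt [ 2.e-03  8.e-04 -1.e+00] w 0.00787531661681952
px->world: x=0.6060-row*0.000167 y=0.3445-col*0.000167
```

View pics/g4z.png

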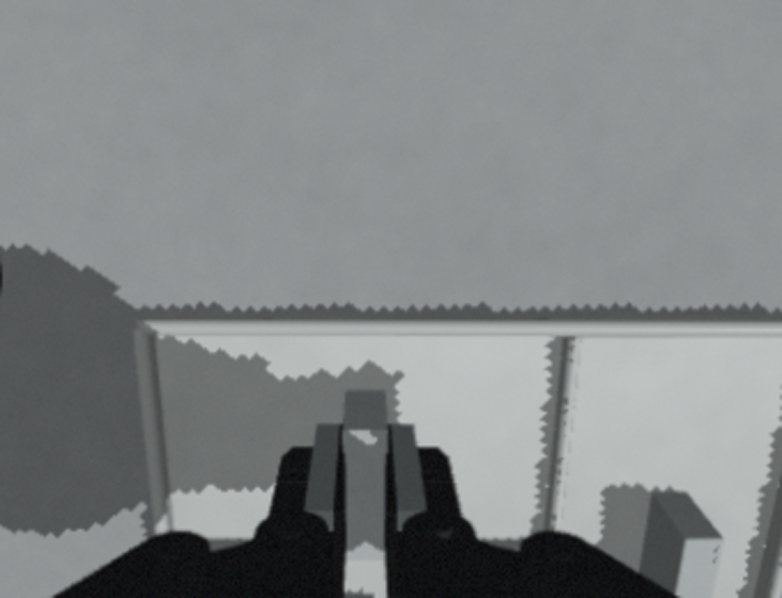

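```bash
python3 - <<'E'
from h import *
import pickle
im=pickle.load(open('g4.pkl','rb'))
f=lambda q:(np.array(q,float)-.65)/2.3+[160,60]
near=unproj(im,f([(365,391)]),.0067)[0]
ax=np.array([np.cos(.65),np.sin(.65)]);ay=np.array([-ax[1],ax[0]])
Wr=unproj(im,f([(360,335),(360,320)]),.008);W=unproj(im,f([(160,430),(556,430)]),.003)
print('rim in/out',Wr[:,:2]@ay,'front/back',W[:,:2]@ax)
cy=(Wr[0,:2]@ay-.0275+Wr[1,:2]@ay-.0305)/2;cx=(W[0,:2]@ax+W[1,:2]@ax)/2
p,_=tool();print('tcp',p[:2]@ax,p[:2]@ay,'near',near[:2]@ax,near[:2]@ay)
ex,ey=near[:2]@ax-cx,near[:2]@ay-.015-cy
print('centre',cx,cy,'err',ex,ey,'shift',(-ex*ax-ey*ay)/.12)
E
```

```text
rim in/out [-0.07323972 -0.06981395] front/back [0.57408843 0.66772511]
tcp 0.6229551459649737 -0.10171935127031204 near 0.6224981427310459 -0.08703814203191784
centre 0.6209067713917861 -0.10052683476717554 err 0.001591371339259795 -0.001511307264742301 shift [-0.01817906  0.00200042]
```

Call:
{"method": "send_rows", "body": {
  "deltas": [
    {"dp": [-0.011,-0.008,0],"rotation": [0,0,0]},
    {"dp": [-0.011,-0.008,-0.01],"rotation": [0,0,0]},
    {"dp": [-0.011,-0.008,-0.02],"rotation": [0,0,0]},
    {"dp": [-0.011,-0.008,-0.028],"rotation": [0,0,0]},
    {"dp": [-0.011,-0.008,-0.034],"rotation": [0,0,0]},
    {"dp": [-0.011,-0.008,-0.034],"rotation": [0,0,0]},
    {"dp": [-0.011,-0.008,-0.034],"rotation": [0,0,0]}
  ]
}}

```text
clock: 20.98
position: [0.5554, 0.2948, -0.0062]
ee_rot: [0.0, 0.443, 0.897, 0.0]
contact_force: [-2.2, -0.9, 8.5]
width: 0.008
```

Call:
{"method": "send_rows", "body": {
  "deltas": [
    {"dp": [0,0,0],"rotation": [0,0,0]},
    {"dp": [0,0,0],"rotation": [0,0,0]},
    {"dp": [0,0,0],"rotation": [0,0,0]},
    {"dp": [0,0,0.05],"rotation": [0,0,0]},
    {"dp": [0,0,0.2],"rotation": [0,0,0]},
    {"dp": [0,0,0.5],"rotation": [0,0,0]},
    {"dp": [0,0,0.8],"rotation": [0,0,0]},
    {"dp": [0,0,0.95],"rotation": [0,0,0]},
    {"dp": [0,0,1],"rotation": [0,0,0]},
    {"dp": [0,0,1],"rotation": [0,0,0]}
  ],
  "fingers": 0.2
}}

```text
clock: 21.82
position: [0.5565, 0.2952, 0.1143]
ee_rot: [0.001, 0.443, 0.897, 0.001]
contact_force: [0.0, -0.5, -0.5]
width: 0.0344
```

```bash
python3 look.py g5 .556 .2945 .08 .05; python3 - <<'E'
from h import *
import pickle
im=pickle.load(open('g5.pkl','rb'))
o=im['color'][60:320,160:500];cv2.imwrite('pics/g5z.png',cv2.resize(o,None,fx=2.3,fy=2.3,interpolation=cv2.INTER_CUBIC)[...,::-1])
E
```

```text
21.8667 tcp [0.5553 0.2947 0.1124] tooly deg 37.41 tilt [ 3.e-04  1.e-04 -1.e+00] w 0.034153442257193016
px->world: x=0.6060-row*0.000167 y=0.3445-col*0.000167
```

View pics/g5z.png

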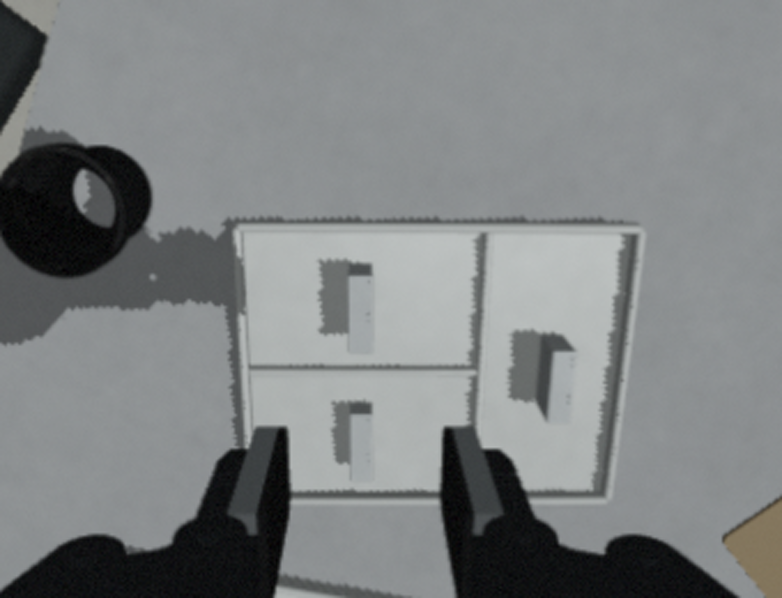

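```bash
python3 - <<'E'
from h import *
import pickle
p,R=tool()
for n in ('t1','g1','g5','l6','l2','g2','l3','g4','t5'):
    im=pickle.load(open(n+'.pkl','rb'));P=cloud(im);c,Rc=campose(im)
    Rt=Rc*Rot.from_matrix([[0,-.951,-.31],[1,0,0],[0,-.31,.951]]).inv()
    T=Rt.inv().apply((P-c).reshape(-1,3)).reshape(P.shape)+[.0795,-.0007,-.1557]  # tool frame
    k=(abs(T[...,0]-.011)<.0025)&(abs(T[...,1])<.065)&(abs(T[...,1])>.0055)&(T[...,2]>-.06)&(T[...,2]<.0)&np.isfinite(T[...,2])
    z=T[...,2][k];y=T[...,1][k]
    print(n,k.sum(),'tip ahead of TCP (98%%,max): %.4f %.4f'%(np.percentile(z,98),z.max()),'y of tips',y[z>np.percentile(z,97)].round(3)[:6])
E
```

```text
t1 1557 tip ahead of TCP (98%,max): -0.0302 -0.0274 y of tips [-0.049 -0.048 -0.047 -0.047 -0.046 -0.046]
g1 1549 tip ahead of TCP (98%,max): -0.0303 -0.0283 y of tips [-0.05  -0.049 -0.049 -0.048 -0.048 -0.047]
g5 1883 tip ahead of TCP (98%,max): -0.0188 -0.0161 y of tips [-0.024 -0.024 -0.023 -0.023 -0.022 -0.022]
l6 1898 tip ahead of TCP (98%,max): -0.0188 -0.0171 y of tips [-0.024 -0.024 -0.023 -0.023 -0.022 -0.022]
l2 3450 tip ahead of TCP (98%,max): -0.0094 -0.0012 y of tips [-0.041 -0.041 -0.041 -0.042 -0.042 -0.041]
g2 3228 tip ahead of TCP (98%,max): -0.0065 -0.0000 y of tips [-0.038 -0.038 -0.039 -0.038 -0.037 -0.036]
l3 3240 tip ahead of TCP (98%,max): -0.0105 -0.0028 y of tips [-0.042 -0.041 -0.042 -0.041 -0.042 -0.041]
g4 3533 tip ahead of TCP (98%,max): -0.0028 -0.0013 y of tips [-0.059 -0.065 -0.064 -0.064 -0.063 -0.061]
t5 4107 tip ahead of TCP (98%,max): -0.0002 -0.0000 y of tips [-0.064 -0.056 -0.05  -0.043 -0.03  -0.026]
```

Call:
{"method": "send_rows", "body": {
  "deltas": [
    {"dp": [0.01,-0.25,0],"rotation": [0,0,0.1]},
    {"dp": [0.02,-0.55,0],"rotation": [0,0,0.2]},
    {"dp": [0.04,-0.87,0],"rotation": [0,0,0.2]},
    {"dp": [0.04,-0.87,0],"rotation": [0,0,0.2]}
  ],
  "fingers": -1
}}

```text
clock: 22.2
position: [0.5585, 0.184, 0.1096]
ee_rot: [-0.002, 0.399, 0.917, -0.004]
contact_force: [0.1, 0.4, -0.1]
width: 0.0802
```

Call:
{"method": "send_rows", "body": {
  "deltas": [
    {"dp": [0.01,-0.3,0],"rotation": [0,0,0]},
    {"dp": [0.02,-0.6,0],"rotation": [0,0,0]},
    {"dp": [0.04,-0.87,0],"rotation": [0,0,0]}
  ]
}}

```text
clock: 22.45
position: [0.563, 0.0848, 0.1099]
ee_rot: [-0.002, 0.397, 0.918, -0.001]
contact_force: [0.4, -0.2, -0.5]
width: 0.0853
```

Call:
{"method": "send_rows", "body": {
  "deltas": [
    {"dp": [0.01,-0.3,0],"rotation": [0,0,0]},
    {"dp": [0.02,-0.6,0],"rotation": [0,0,0]},
    {"dp": [0.04,-0.87,0],"rotation": [0,0,0]}
  ]
}}

```text
clock: 22.7
position: [0.568, -0.0199, 0.11]
ee_rot: [-0.002, 0.398, 0.917, -0.001]
contact_force: [0.3, 0.1, 0.8]
width: 0.0851
```

Call:
{"method": "send_rows", "body": {
  "deltas": [
    {"dp": [0.01,-0.3,0],"rotation": [0,0,0]},
    {"dp": [0.02,-0.6,0],"rotation": [0,0,0]},
    {"dp": [0.04,-0.87,0],"rotation": [0,0,0]}
  ]
}}

```text
clock: 22.95
position: [0.573, -0.1242, 0.1099]
ee_rot: [-0.002, 0.398, 0.917, -0.0]
contact_force: [0.5, -0.3, 1.4]
width: 0.0853
```

Call:
{"method": "send_rows", "body": {
  "deltas": [
    {"dp": [0.01,-0.3,0],"rotation": [0,0,0]},
    {"dp": [0.02,-0.6,0],"rotation": [0,0,0]},
    {"dp": [0.04,-0.8,0],"rotation": [0,0,0]},
    {"dp": [0.04,-0.87,0],"rotation": [0,0,0]},
    {"dp": [0.04,-0.87,0],"rotation": [0,0,0]},
    {"dp": [0.04,-0.87,0],"rotation": [0,0,0]},
    {"dp": [0.04,-0.87,0],"rotation": [0,0,0]}
  ]
}}

```text
clock: 23.53
position: [0.5787, -0.2252, 0.1113]
ee_rot: [-0.001, 0.397, 0.918, 0.001]
contact_force: [-0.1, -0.6, 0.9]
width: 0.0853
```

```bash
python3 look.py b1 .5807 -.2263 .010; python3 - <<'E'
from h import *
import pickle
im=pickle.load(open('b1.pkl','rb'));cv2.imwrite('pics/b1c.png',im['color'][...,::-1])
E
```

```text
23.5833 tcp [ 0.5789 -0.2252  0.1117] tooly deg 43.23 tilt [-0.0015  0.0016 -1.    ] w 0.08545876067427123
px->world: x=0.6207-row*0.000133 y=-0.1863-col*0.000133
```

View pics/b1.png

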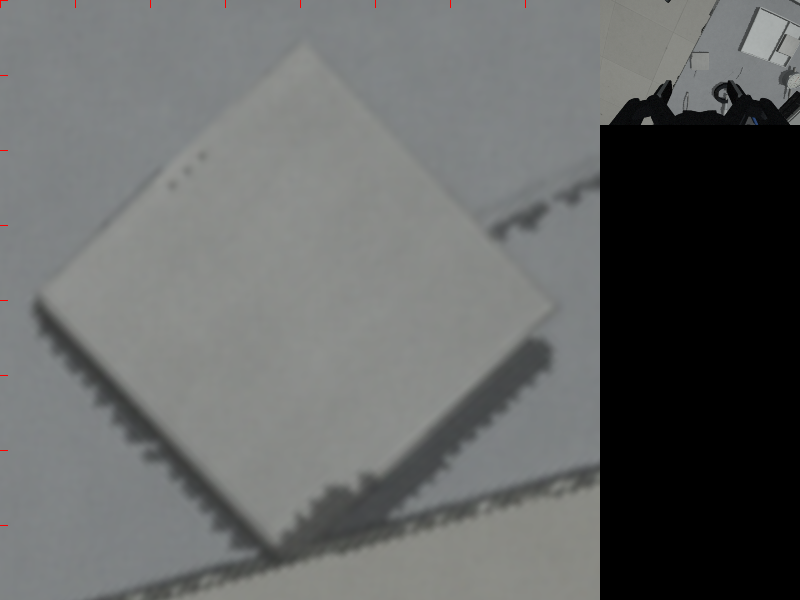

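View pics/b1c.png

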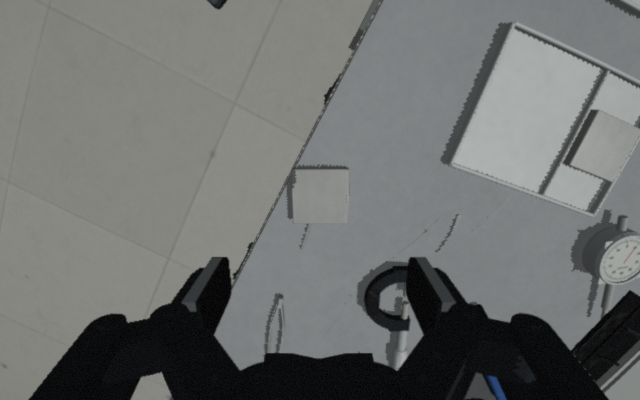

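Call:
{"method": "send_rows", "body": {
  "deltas": [
    {"dp": [0.01,-0.003,-0.3],"rotation": [0,0,0.024]},
    {"dp": [0.017,-0.003,-0.6],"rotation": [0,0,0.024]},
    {"dp": [0.017,-0.003,-0.85],"rotation": [0,0,0.024]},
    {"dp": [0.017,-0.003,-0.97],"rotation": [0,0,0.024]},
    {"dp": [0.017,-0.003,-1],"rotation": [0,0,0.024]},
    {"dp": [0.017,-0.003,-1],"rotation": [0,0,0.024]},
    {"dp": [0.017,-0.003,-1],"rotation": [0,0,0.024]}
  ]
}}

```text
clock: 24.17
position: [0.5824, -0.2271, -0.0067]
ee_rot: [0.001, 0.392, 0.92, 0.0]
contact_force: [-0.1, 0.6, -0.1]
width: 0.0852
```

Call:
{"method": "send_rows", "body": {
  "deltas": [
    {"dp": [0,0,-0.03],"rotation": [0,0,0]},
    {"dp": [0,0,-0.06],"rotation": [0,0,0]},
    {"dp": [0,0,-0.06],"rotation": [0,0,0]}
  ],
  "fingers": -0.6
}}

```text
clock: 24.42
position: [0.5817, -0.2276, -0.0144]
ee_rot: [0.0, 0.392, 0.92, 0.0]
contact_force: [-0.9, -0.1, -0.6]
width: 0.0685
```

```bash
python3 look.py b2 .5807 -.2263 .010 .06
```

```text
24.4667 tcp [ 0.5816 -0.2276 -0.0144] tooly deg 43.83 tilt [ 7.e-04 -2.e-04 -1.e+00] w 0.06836678351365476
px->world: x=0.6407-row*0.000200 y=-0.1663-col*0.000200
```

View pics/b2.png

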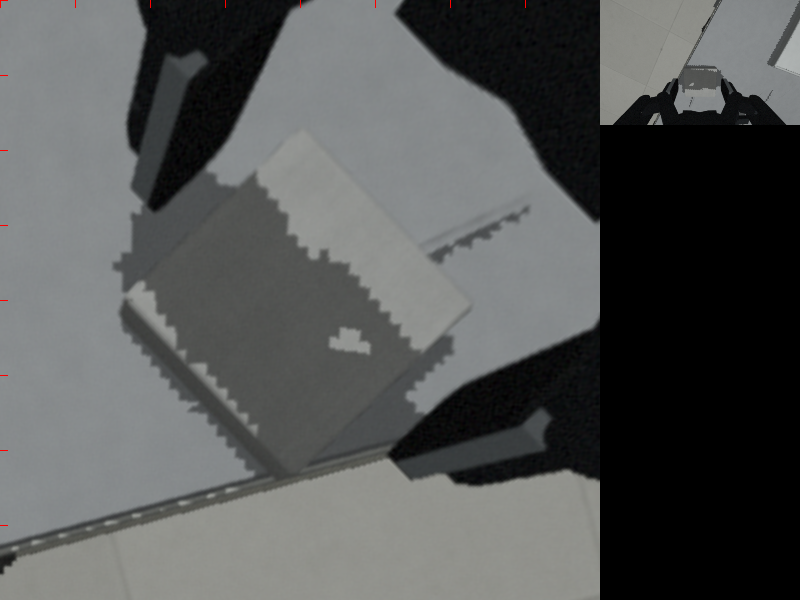

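Call:
{"method": "send_rows", "body": {
  "deltas": [
    {"dp": [-0.006,0.016,-0.01],"rotation": [0,0,0]},
    {"dp": [-0.006,0.016,-0.016],"rotation": [0,0,0]},
    {"dp": [-0.006,0.016,-0.016],"rotation": [0,0,0]}
  ]
}}

```text
clock: 24.72
position: [0.5806, -0.2255, -0.0168]
ee_rot: [-0.0, 0.392, 0.92, 0.0]
contact_force: [0.1, 0.2, -0.4]
width: 0.068
```

Call:
{"method": "send_rows", "body": {
  "deltas": [
    {"dp": [0,0,0],"rotation": [0,0,0]},
    {"dp": [0,0,0],"rotation": [0,0,0]},
    {"dp": [0,0,0],"rotation": [0,0,0]},
    {"dp": [0,0,0],"rotation": [0,0,0]},
    {"dp": [0,0,0],"rotation": [0,0,0]},
    {"dp": [0,0,0],"rotation": [0,0,0]}
  ],
  "fingers": 1,
  "grip_force": 40
}}

```text
clock: 25.22
position: [0.5818, -0.2262, -0.015]
ee_rot: [0.001, 0.392, 0.92, -0.0]
contact_force: [-0.0, 1.4, 8.5]
width: 0.0487
```

```bash
python3 look.py b3 .5807 -.2263 .010 .06
```

```text
25.2667 tcp [ 0.5818 -0.2261 -0.015 ] tooly deg 43.83 tilt [ 0.0025 -0.0012 -1.    ] w 0.0489717382726243
px->world: x=0.6407-row*0.000200 y=-0.1663-col*0.000200
```

View pics/b3.png

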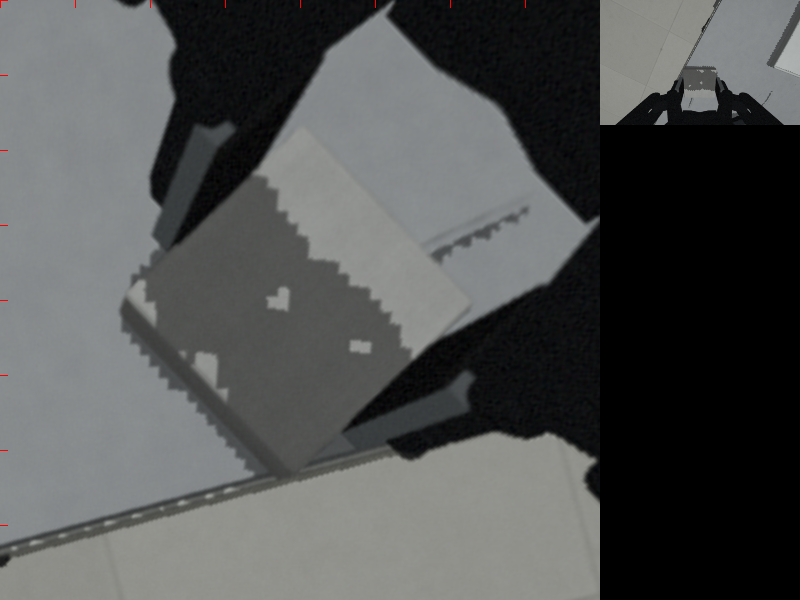

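Call:
{"method": "send_rows", "body": {
  "deltas": [
    {"dp": [0,0,0.08],"rotation": [0,0,0]},
    {"dp": [0,0,0.3],"rotation": [0,0,0]},
    {"dp": [0.03,0.1,0.55],"rotation": [0,0,-0.1]},
    {"dp": [0.1,0.3,0.7],"rotation": [0,0,-0.25]},
    {"dp": [0.22,0.55,0.7],"rotation": [0,0,-0.4]},
    {"dp": [0.35,0.8,0.7],"rotation": [0,0,-0.55]}
  ],
  "grip_force": 60
}}

```text
clock: 25.77
position: [0.6236, -0.1296, 0.0695]
ee_rot: [0.002, 0.517, 0.856, 0.0]
contact_force: [0.2, 0.1, -1.7]
width: 0.048
```

Call:
{"method": "send_rows", "body": {
  "deltas": [
    {"dp": [0.12,0.25,0],"rotation": [0,0,-0.06]},
    {"dp": [0.22,0.45,0],"rotation": [0,0,-0.11]},
    {"dp": [0.3,0.58,0],"rotation": [0,0,-0.11]},
    {"dp": [0.32,0.62,0],"rotation": [0,0,-0.11]},
    {"dp": [0.32,0.62,0],"rotation": [0,0,-0.11]},
    {"dp": [0.32,0.62,0],"rotation": [0,0,-0.11]},
    {"dp": [0.32,0.62,0],"rotation": [0,0,-0.11]}
  ]
}}

```text
clock: 26.35
position: [0.6603, -0.0565, 0.0671]
ee_rot: [-0.0, 0.538, 0.843, -0.001]
contact_force: [0.5, 0.1, -1.9]
width: 0.0481
```

```bash
python3 look.py b4 .66 -.055 .08 .06; python3 - <<'E'
from h import *
import pickle
im=pickle.load(open('b4.pkl','rb'))
o=im['color'][60:320,140:480];cv2.imwrite('pics/b4z.png',cv2.resize(o,None,fx=2.3,fy=2.3,interpolation=cv2.INTER_CUBIC)[...,::-1])
E
```

```text
26.4 tcp [ 0.6604 -0.0566  0.0671] tooly deg 24.85 tilt [-8.e-04 -4.e-04 -1.e+00] w 0.04796509859838601
px->world: x=0.7200-row*0.000200 y=0.0050-col*0.000200
```

View pics/b4z.png

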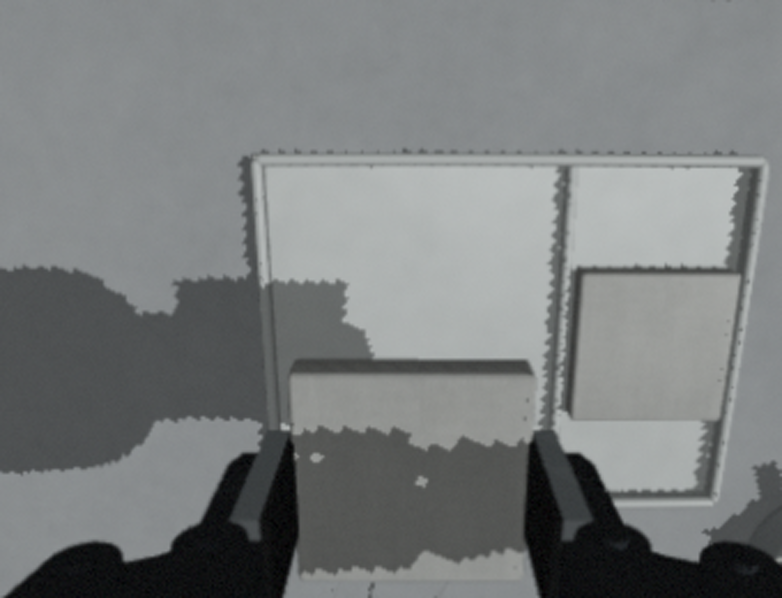

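```bash
python3 - <<'E'
from h import *
import pickle
im=pickle.load(open('b4.pkl','rb'))
f=lambda q:(np.array(q,float)-.65)/2.3+[140,60]
W=unproj(im,f([(255,157),(766,159),(716,503)]),.008)[:,:2];print(W.round(4))
d=W[1]-W[0];yaw=np.arctan2(d[1],d[0]);print('len',np.linalg.norm(d),np.linalg.norm(W[2]-W[1]),'yaw deg',np.degrees(yaw))
ctr=(W[0]+W[2])/2
ax=np.array([np.cos(yaw),np.sin(yaw)]);ay=np.array([-ax[1],ax[0]])
bay=ctr-.029*ax;print('centre',ctr.round(4),'bay',bay.round(4))
B=unproj(im,f([(292,375),(533,375),(522,579),(301,573)]),.092)[:,:2];print('block',B.mean(0).round(4),np.linalg.norm(B[1]-B[0]),np.linalg.norm(B[2]-B[1]),'near edge ang',np.degrees(np.arctan2(*(B[1]-B[0])[::-1])))
P=cloud(im);u=f([(410,400)])[0].round().astype(int);print(P[u[1],u[0]])
print('move',((bay-B.mean(0))/.12).round(3))
# walls floor
F=unproj(im,f([(272,300),(553,300)]),.003)[:,:2];print('front/back x',F@ax-ctr@ax)
E
```

```text
[[ 0.5922 -0.0213]
 [ 0.7315  0.0433]
 [ 0.7823 -0.0643]]
len 0.15349221323138795 0.11892867535341113 yaw deg 24.892404994604323
centre [ 0.6873 -0.0428] bay [ 0.661 -0.055]
block [ 0.6598 -0.0557] 0.04810770859571926 0.04904091735737743 near edge ang 24.936225161806806
[ 0.65150493 -0.03872235  0.09276966]
move [0.009 0.005]
front/back x [-0.07567706  0.01538779]
```

Call:
{"method": "send_rows", "body": {
  "deltas": [
    {"dp": [0.008,0.005,-0.15],"rotation": [0,0,0]},
    {"dp": [0.008,0.005,-0.35],"rotation": [0,0,0]},
    {"dp": [0.008,0.005,-0.5],"rotation": [0,0,0]},
    {"dp": [0.008,0.005,-0.59],"rotation": [0,0,0]},
    {"dp": [0.008,0.005,-0.62],"rotation": [0,0,0]},
    {"dp": [0.008,0.005,-0.63],"rotation": [0,0,0]},
    {"dp": [0.008,0.005,-0.635],"rotation": [0,0,0]},
    {"dp": [0.008,0.005,-0.635],"rotation": [0,0,0]},
    {"dp": [0.008,0.005,-0.635],"rotation": [0,0,0]}
  ]
}}

```text
clock: 27.15
position: [0.663, -0.0549, -0.0077]
ee_rot: [0.001, 0.538, 0.843, 0.0]
contact_force: [-0.1, 0.2, -1.0]
width: 0.0481
```

```bash
python3 look.py b5 .66 -.055 .08 .06; python3 - <<'E'
from h import *
import pickle
im=pickle.load(open('b5.pkl','rb'))
o=im['color'][60:320,140:480];cv2.imwrite('pics/b5z.png',cv2.resize(o,None,fx=2.3,fy=2.3,interpolation=cv2.INTER_CUBIC)[...,::-1])
E
```

```text
27.2 tcp [ 0.6629 -0.0548 -0.0078] tooly deg 24.92 tilt [ 2.1e-03 -4.0e-04 -1.0e+00] w 0.04838775589274435
px->world: x=0.7200-row*0.000200 y=0.0050-col*0.000200
```

View pics/b5z.png

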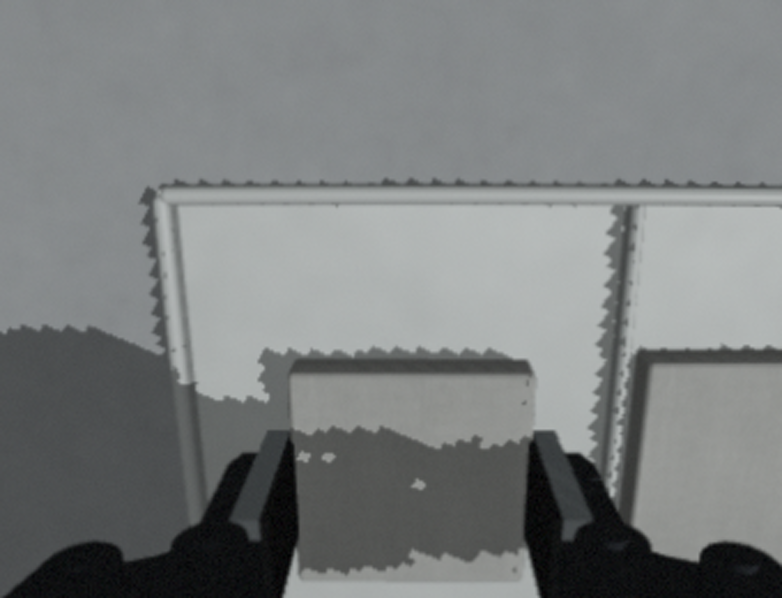

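```bash
python3 - <<'E'
from h import *
import pickle
im=pickle.load(open('b5.pkl','rb'))
f=lambda q:(np.array(q,float)-.65)/2.3+[140,60]
yaw=np.radians(24.9);ax=np.array([np.cos(yaw),np.sin(yaw)]);ay=np.array([-ax[1],ax[0]])
F=unproj(im,f([(183,300),(617,300)]),.003)[:,:2]@ax
T=unproj(im,f([(400,205),(400,187)]),.008)[:,:2]@ay
B=unproj(im,f([(292,375),(531,375),(522,579),(301,573)]),.0173)[:,:2]
print('x walls',F,F.ptp() if hasattr(F,'ptp') else F[1]-F[0],'block x',B@ax,(B@ax).mean()-F.mean())
print('y rim in/out',T,'block y',B@ay,'err',(B@ay).mean()-(T[0]-.057),(B@ay).mean()-(T[1]-.060))
E
```

```text
x walls [0.52903836 0.62204232] 0.09300395986826593 block x [0.55415484 0.60181188 0.60262705 0.55354384] 0.0024940687725897304
y rim in/out [-0.27138528 -0.26785132] block y [-0.30378405 -0.30377771 -0.35284613 -0.35120484] err 0.000482092708211701 -5.185978390431778e-05
```

Call:
{"method": "send_rows", "body": {
  "deltas": [
    {"dp": [-0.018,-0.009,0],"rotation": [0,0,0]},
    {"dp": [-0.018,-0.009,-0.01],"rotation": [0,0,0]},
    {"dp": [-0.018,-0.009,-0.02],"rotation": [0,0,0]},
    {"dp": [-0.018,-0.009,-0.03],"rotation": [0,0,0]},
    {"dp": [-0.018,-0.009,-0.036],"rotation": [0,0,0]},
    {"dp": [-0.018,-0.009,-0.036],"rotation": [0,0,0]},
    {"dp": [-0.018,-0.009,-0.036],"rotation": [0,0,0]}
  ]
}}

```text
clock: 27.78
position: [0.66, -0.0557, -0.0118]
ee_rot: [0.0, 0.538, 0.843, 0.0]
contact_force: [-3.4, 1.7, 6.3]
width: 0.048
```

Call:
{"method": "send_rows", "body": {
  "deltas": [
    {"dp": [0,0,0],"rotation": [0,0,0]},
    {"dp": [0,0,0],"rotation": [0,0,0]},
    {"dp": [0,0,0],"rotation": [0,0,0]},
    {"dp": [0,0,0],"rotation": [0,0,0]}
  ],
  "fingers": -0.28
}}

```text
clock: 28.12
position: [0.6603, -0.0558, -0.0131]
ee_rot: [0.0, 0.538, 0.843, 0.0]
contact_force: [0.5, -0.4, 2.0]
width: 0.0546
```

Call:
{"method": "send_rows", "body": {
  "deltas": [
    {"dp": [0,0,0.05],"rotation": [0,0,0]},
    {"dp": [0,0,0.2],"rotation": [0,0,0]},
    {"dp": [0,0,0.5],"rotation": [0,0,0]},
    {"dp": [0,0,0.8],"rotation": [0,0,0]},
    {"dp": [0,0,0.95],"rotation": [0,0,0]},
    {"dp": [0,0,1],"rotation": [0,0,0]},
    {"dp": [0,0,1],"rotation": [0,0,0]},
    {"dp": [0,0,1],"rotation": [0,0,0]}
  ]
}}

```text
clock: 28.78
position: [0.6591, -0.0556, 0.1058]
ee_rot: [-0.001, 0.538, 0.843, -0.0]
contact_force: [-0.2, -0.5, -0.5]
width: 0.0547
```

```bash
python3 look.py b6 .66 -.055 .013 .06; python3 - <<'E'
from h import *
import pickle
im=pickle.load(open('b6.pkl','rb'))
o=im['color'][60:320,140:480];cv2.imwrite('pics/b6z.png',cv2.resize(o,None,fx=2.3,fy=2.3,interpolation=cv2.INTER_CUBIC)[...,::-1])
E
```

```text
28.8333 tcp [ 0.6585 -0.0555  0.1048] tooly deg 24.92 tilt [-3.4e-03  7.0e-04 -1.0e+00] w 0.05459865069447086
px->world: x=0.7200-row*0.000200 y=0.0050-col*0.000200
```

View pics/b6z.png

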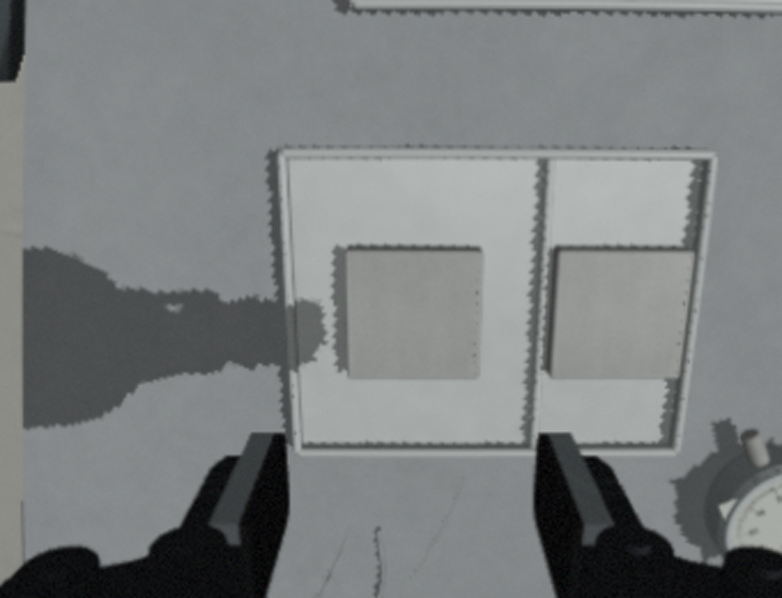

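Call:
{"method": "send_rows", "body": {
  "deltas": [
    {"dp": [-0.08,0.2,0.25],"rotation": [0,0,0]},
    {"dp": [-0.16,0.5,0.25],"rotation": [0,0,0]},
    {"dp": [-0.25,0.8,0.25],"rotation": [0,0,0]},
    {"dp": [-0.33,1,0.25],"rotation": [0,0,0]}
  ]
}}

```text
clock: 29.17
position: [0.6184, 0.0668, 0.1346]
ee_rot: [-0.002, 0.538, 0.843, -0.0]
contact_force: [0.4, 0.1, -0.8]
width: 0.0547
```

Call:
{"method": "send_rows", "body": {
  "deltas": [
    {"dp": [0,0.2,0],"rotation": [0,0,0]},
    {"dp": [0,0.35,0],"rotation": [0,0,0]},
    {"dp": [0,0.35,0],"rotation": [0,0,0]},
    {"dp": [0,0.35,0],"rotation": [0,0,0]},
    {"dp": [0,0.35,0],"rotation": [0,0,0]},
    {"dp": [0,0.35,0],"rotation": [0,0,0]}
  ]
}}

```text
clock: 29.67
position: [0.62, 0.1051, 0.1357]
ee_rot: [-0.001, 0.538, 0.843, -0.001]
contact_force: [0.6, 0.5, 0.5]
width: 0.0544
```

```bash
python3 look.py p1 .618 .106 .013 .06; python3 - <<'E'
from h import *
import pickle
im=pickle.load(open('p1.pkl','rb'))
o=im['color'][60:320,140:480];cv2.imwrite('pics/p1z.png',cv2.resize(o,None,fx=2.3,fy=2.3,interpolation=cv2.INTER_CUBIC)[...,::-1])
E
```

```text
29.7167 tcp [0.6202 0.105  0.1359] tooly deg 24.85 tilt [-1.3e-03 -5.0e-04 -1.0e+00] w 0.05440383443508963
px->world: x=0.6780-row*0.000200 y=0.1660-col*0.000200
```

View pics/p1z.png

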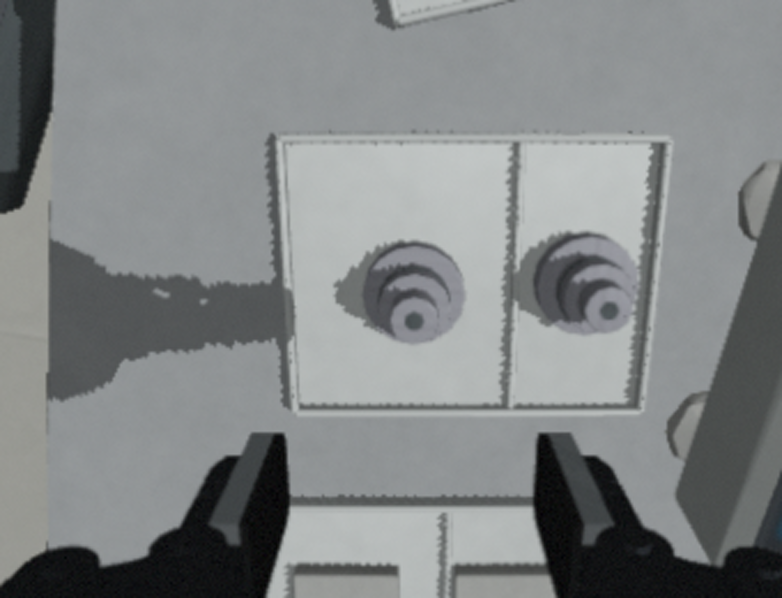

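```bash
python3 - <<'E'
from h import *
import pickle
im=pickle.load(open('p1.pkl','rb'))
f=lambda q:(np.array(q,float)-.65)/2.3+[140,60]
o=im['color'][105:250,250:440];cv2.imwrite('pics/p1zz.png',cv2.resize(o,None,fx=4,fy=4,interpolation=cv2.INTER_CUBIC)[...,::-1])
yaw=np.radians(24.9);ax=np.array([np.cos(yaw),np.sin(yaw)]);ay=np.array([-ax[1],ax[0]])
bay=unproj(im,f([(400,279.4)]),.003)[0,:2]
hole=unproj(im,f([(414,321)]),.047)[0,:2]
C=unproj(im,f([(275,137),(671,137),(643,411),(297,412)]),.008)[:,:2]
print('corners len',np.linalg.norm(C[1]-C[0]),np.linalg.norm(C[2]-C[1]),'bay from corners',C.mean(0)-.029*ax)
print('bay',bay,'hole',hole,'err tray',(hole-bay)@ax,(hole-bay)@ay)
P=cloud(im)
for q in [(414,321),(440,275),(330,200),(400,370)]:
    u=f([q])[0].round().astype(int);print(q,P[u[1],u[0]].round(4))
E
```

```text
corners len 0.15493239977812437 0.11760934656204701 bay from corners [0.6146019  0.10665645]
bay [0.61381482 0.10620405] hole [0.62079576 0.10492222] err tray 0.005792322201320959 -0.004101905428355961
(414, 321) [0.6209 0.1052 0.0469]
(440, 275) [0.6265 0.1177 0.0145]
(330, 200) [0.574  0.1241 0.0028]
(400, 370) [0.6313 0.069  0.0039]
```

View pics/p1zz.png

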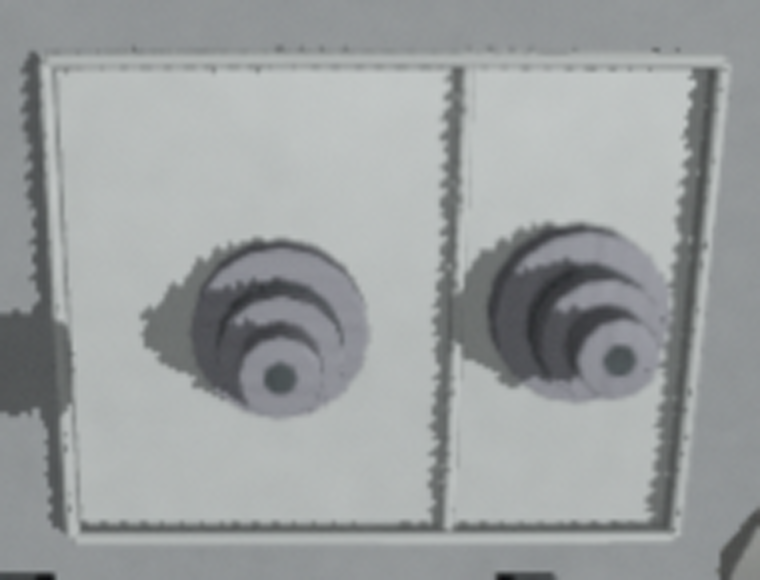

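Call:
{"method": "send_rows", "body": {
  "deltas": [
    {"dp": [0.005,0,0],"rotation": [0,0,0.25]},
    {"dp": [0.005,0,0],"rotation": [0,0,0.5]},
    {"dp": [0.005,0,0],"rotation": [0,0,0.75]},
    {"dp": [0.005,0,0],"rotation": [0,0,1]},
    {"dp": [0.005,0,0],"rotation": [0,0,1]}
  ],
  "fingers": -1
}}

```text
clock: 30.13
position: [0.621, 0.1051, 0.1366]
ee_rot: [-0.0, 0.312, 0.95, -0.0]
contact_force: [1.0, -0.3, -0.2]
width: 0.0856
```

Call:
{"method": "send_rows", "body": {
  "deltas": [
    {"dp": [0,0,-0.1],"rotation": [0,0,0.25]},
    {"dp": [0,0,-0.2],"rotation": [0,0,0.5]},
    {"dp": [0,0,-0.2],"rotation": [0,0,0.75]},
    {"dp": [0,0,-0.2],"rotation": [0,0,1]},
    {"dp": [0,0,-0.2],"rotation": [0,0,1]}
  ]
}}

```text
clock: 30.55
position: [0.6208, 0.1055, 0.1123]
ee_rot: [-0.0, 0.069, 0.998, -0.0]
contact_force: [-0.2, 0.4, 0.8]
width: 0.0852
```

Call:
{"method": "send_rows", "body": {
  "deltas": [
    {"dp": [0,0,0],"rotation": [0,0,0.2]},
    {"dp": [0,0,0],"rotation": [0,0,0.27]},
    {"dp": [0,0,0],"rotation": [0,0,0.27]},
    {"dp": [0,0,0],"rotation": [0,0,0.27]},
    {"dp": [0,0,0],"rotation": [0,0,0.27]}
  ]
}}

```text
clock: 30.97
position: [0.621, 0.106, 0.1128]
ee_rot: [0.0, 0.002, 1.0, 0.0]
contact_force: [-0.1, 1.3, -0.7]
width: 0.0856
```

```bash
python3 look.py p2 .618 .106 .047 .06
```

```text
31.0167 tcp [0.621  0.1061 0.1128] tooly deg 89.8 tilt [ 2.e-04  0.e+00 -1.e+00] w 0.08520197866651229
px->world: x=0.6780-row*0.000200 y=0.1660-col*0.000200
```

View pics/p2.png

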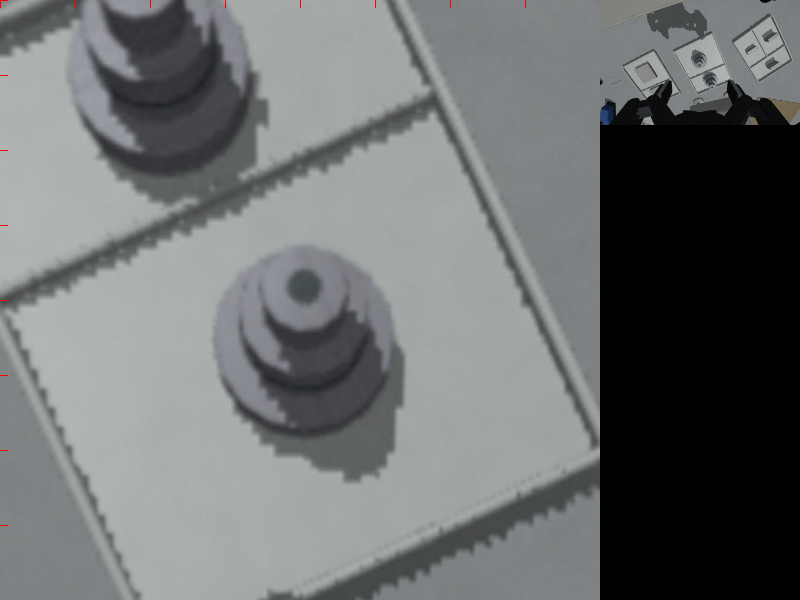

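Call:
{"method": "send_rows", "body": {
  "deltas": [
    {"dp": [-0.003,-0.007,-0.25],"rotation": [0,0,0]},
    {"dp": [-0.003,-0.007,-0.5],"rotation": [0,0,0]},
    {"dp": [-0.003,-0.007,-0.75],"rotation": [0,0,0]},
    {"dp": [-0.003,-0.007,-0.87],"rotation": [0,0,0]},
    {"dp": [-0.003,-0.007,-0.91],"rotation": [0,0,0]},
    {"dp": [-0.003,-0.007,-0.91],"rotation": [0,0,0]},
    {"dp": [-0.003,-0.007,-0.91],"rotation": [0,0,0]}
  ]
}}

```text
clock: 31.6
position: [0.6214, 0.1055, 0.0042]
ee_rot: [0.001, 0.001, 1.0, 0.0]
contact_force: [1.0, -1.0, -0.0]
width: 0.0854
```

Call:
{"method": "send_rows", "body": {
  "deltas": [
    {"dp": [0,0,0],"rotation": [0,0,0]},
    {"dp": [0,0,0],"rotation": [0,0,0]},
    {"dp": [0,0,0],"rotation": [0,0,0]},
    {"dp": [0,0,0],"rotation": [0,0,0]},
    {"dp": [0,0,0],"rotation": [0,0,0]},
    {"dp": [0,0,0],"rotation": [0,0,0]},
    {"dp": [0,0,0],"rotation": [0,0,0]},
    {"dp": [0,0,0],"rotation": [0,0,0]}
  ],
  "fingers": 1,
  "grip_force": 40
}}

```text
clock: 32.27
position: [0.6211, 0.1055, 0.0044]
ee_rot: [0.001, 0.0, 1.0, 0.0]
contact_force: [-1.1, -0.5, 6.4]
width: 0.0264
```

Call:
{"method": "send_rows", "body": {
  "deltas": [
    {"dp": [0,0,0.03],"rotation": [0,0,0]},
    {"dp": [0,0,0.06],"rotation": [0,0,0]},
    {"dp": [-0.03,0.006,0.06],"rotation": [0,0,0]},
    {"dp": [-0.054,0.012,0.06],"rotation": [0,0,0]},
    {"dp": [-0.054,0.012,0.06],"rotation": [0,0,0]},
    {"dp": [-0.054,0.012,0.06],"rotation": [0,0,0]},
    {"dp": [-0.054,0.012,0.06],"rotation": [0,0,0]}
  ]
}}

```text
clock: 32.85
position: [0.6139, 0.1069, 0.0105]
ee_rot: [-0.0, 0.0, 1.0, 0.0]
contact_force: [-0.1, 0.1, -1.1]
width: 0.0266
```

```bash
python3 look.py p3 .618 .106 .053 .06
```

```text
32.9 tcp [0.6141 0.1069 0.0106] tooly deg 89.95 tilt [-1.e-04  1.e-04 -1.e+00] w 0.02622429879052911
px->world: x=0.6780-row*0.000200 y=0.1660-col*0.000200
```

View pics/p3.png

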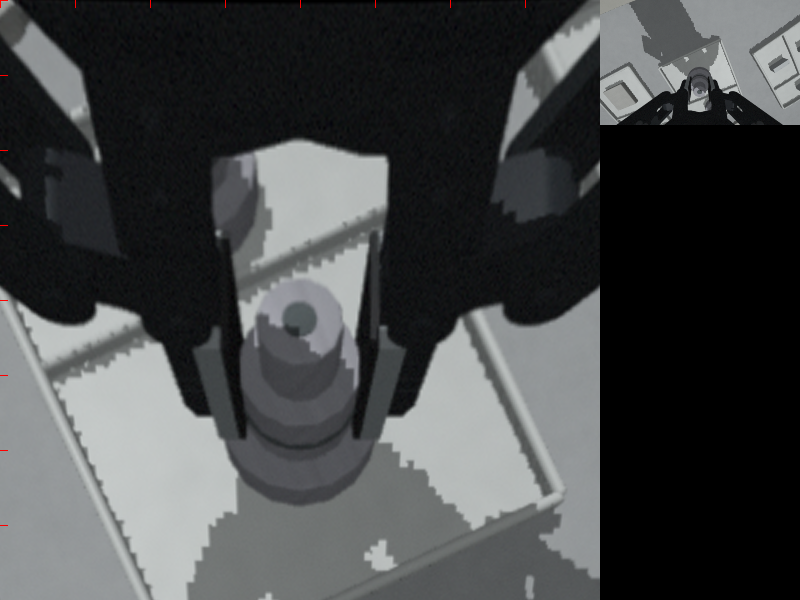

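Call:
{"method": "send_rows", "body": {
  "deltas": [
    {"dp": [0,0,-0.015],"rotation": [0,0,0]},
    {"dp": [0,0,-0.03],"rotation": [0,0,0]},
    {"dp": [0,0,-0.042],"rotation": [0,0,0]},
    {"dp": [0,0,-0.05],"rotation": [0,0,0]},
    {"dp": [0,0,-0.056],"rotation": [0,0,0]},
    {"dp": [0,0,-0.056],"rotation": [0,0,0]},
    {"dp": [0,0,-0.056],"rotation": [0,0,0]}
  ]
}}

```text
clock: 33.48
position: [0.614, 0.1068, 0.0044]
ee_rot: [-0.0, 0.0, 1.0, 0.0]
contact_force: [-1.6, 0.1, 4.7]
width: 0.0267
```

Contact is confirmed at 4.7 N and at the same height as before. I'll release, rise and check.

Call:
{"method": "send_rows", "body": {
  "deltas": [
    {"dp": [0,0,0],"rotation": [0,0,0]},
    {"dp": [0,0,0],"rotation": [0,0,0]},
    {"dp": [0,0,0],"rotation": [0,0,0]},
    {"dp": [0,0,0],"rotation": [0,0,0]},
    {"dp": [0,0,0],"rotation": [0,0,0]},
    {"dp": [0,0,0.1],"rotation": [0,0,0]},
    {"dp": [0,0,0.3],"rotation": [0,0,0]},
    {"dp": [0,0,0.6],"rotation": [0,0,0]},
    {"dp": [0,0,0.9],"rotation": [0,0,0]},
    {"dp": [0,0,1],"rotation": [0,0,0]},
    {"dp": [0,0,1],"rotation": [0,0,0]},
    {"dp": [0,0,1],"rotation": [0,0,0]}
  ],
  "fingers": -1
}}

```text
clock: 34.48
position: [0.6143, 0.1069, 0.1245]
ee_rot: [0.001, 0.0, 1.0, 0.0]
contact_force: [0.4, 0.2, -0.8]
width: 0.0854
```

Call:
{"method": "send_rows", "body": {
  "deltas": [
    {"dp": [-0.2,0,0.3],"rotation": [0,0,0]},
    {"dp": [-0.5,-0.1,0.7],"rotation": [0,0,0]},
    {"dp": [-0.7,-0.2,1],"rotation": [0,0,0]},
    {"dp": [-0.7,-0.2,1],"rotation": [0,0,0]},
    {"dp": [-0.7,-0.2,1],"rotation": [0,0,0]},
    {"dp": [-0.7,-0.2,1],"rotation": [0,0,0]}
  ]
}}

```text
clock: 34.98
position: [0.5296, 0.0827, 0.2435]
ee_rot: [-0.0, 0.001, 1.0, 0.0]
contact_force: [-0.7, 0.5, -0.7]
width: 0.0854
```

```bash
python3 look.py f1 .618 .106 .047 .06; python3 - <<'E'
from h import *
import pickle
im=pickle.load(open('f1.pkl','rb'));o,_=ortho(im,0.003,.4,.8,-.3,.5,.001)
cv2.imwrite('pics/f1o.png',o[...,::-1]);cv2.imwrite('pics/f1c.png',im['color'][...,::-1])
t=eyes.get_image('top');cv2.imwrite('pics/ftop.png',cv2.resize(t['color'][120:300,160:480],(800,450),interpolation=cv2.INTER_CUBIC)[...,::-1])
E
```

```text
35.0333 tcp [0.5295 0.0829 0.2422] tooly deg 89.94 tilt [-2.3e-03  3.0e-04 -1.0e+00] w 0.08569294008678159
px->world: x=0.6780-row*0.000200 y=0.1660-col*0.000200
```

View pics/f1c.png

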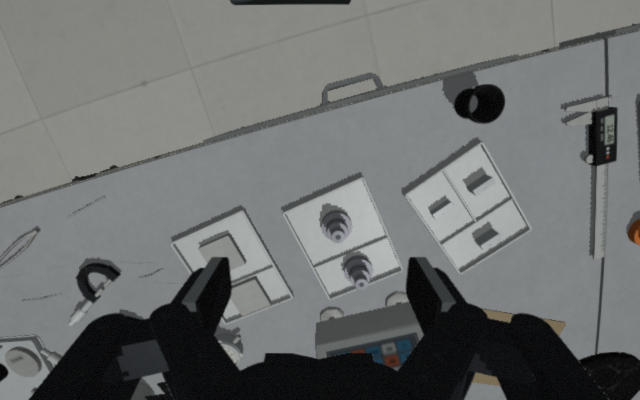

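View pics/f1o.png

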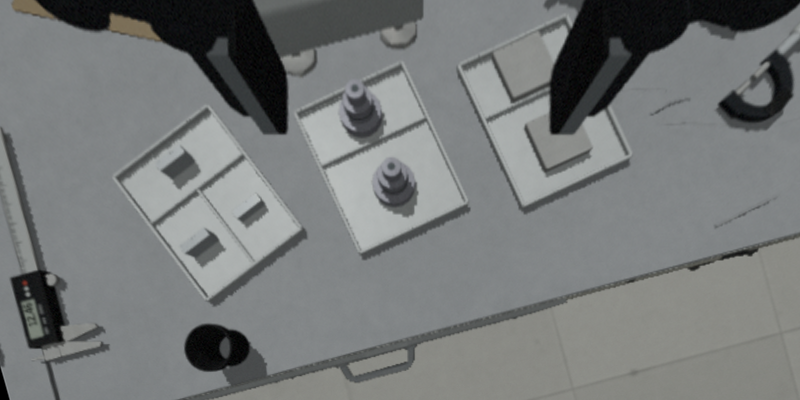

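View pics/ftop.png

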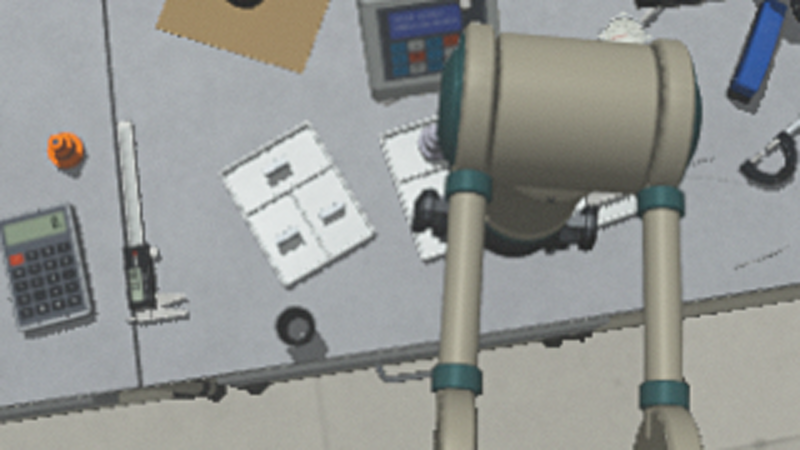

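All four pieces are centred in their bays: turned part at (394,187) against bay centre (395,187) in the ortho view. The loupe is unmoved at top zoom (295,327), and the arm is clear.

```bash
python3 - <<'E'
from h import *
print(manip.sign_off(), monitor.get_state()['clock'])
E
```

```text
the job is handed in; nothing more can be done
the job is handed in; nothing more can be done
```

All four steel pieces are in their matching trays and the job was handed in at about 35 s of the 96 s allowed. Sign-off gave no verdict.

- **Placement:** the turned part is in the part tray. The low and tall gauge blocks are in the -y and +y bays of the gauge tray. The test block is in the block tray.
- **Seating:** each piece was lowered until the wrist felt light contact with the tray floor (about 5–9 N), then released.
- **Last checks:** the final wrist and top pictures show every piece upright and centred to within about 1–3 mm. The loupe is in its original place and the arm is clear. The highest wrist reading I saw was about 18 N.
- **Turned part placed twice:** the first setting was about 7 mm off centre. I gripped it again and moved it, and it now sits at the middle of its bay.
- **What disagreed:**
  - The stated tool geometry did not match. The pictures showed the shut fingertips about 16 mm above the reported TCP, not 19 mm below it. My first grip closed on air above the part and touched nothing; after that I used the measured offset.
  - My automatic tray fit from far views was off by up to 4–5 mm, so I placed by close-up measurements of the walls and ribs.

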